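Free a jammed heating block

ROBOT

A 6-joint arm with a two-finger parallel gripper is mounted at the origin on the work surface. World frame = base frame: x ahead of the robot, y to its left, z up, the work surface at z = 0. Lengths are in m, angles in rad, forces in N, time in s.
With the tool pointing down it reaches from about 0.3 to 0.775 m from the base axis. Payload 14.6 kg.
Tool frame: the origin (TCP) lies at the very end of the fingers, on their centre line; the grasp point (between the pads) lies 19 mm behind it (r.tcp_to_grasp is the distance from the TCP to the grasp point, in m); z points along the fingers, x is the direction in which the jaws open and shut, and the axes are right-handed (so a half turn about z gives the same grasp; the last joint's range is limited). The gripper opens to 85 mm and grips with 20 to 120 N. Pads are 22 mm wide; open, the fingers measure 114 mm over their backs; the gripper's body (76 mm by 85 mm) begins 54 mm behind the grasp point. The pads swing forward as they close: fully open they stand 13 mm farther back than shut.
Start: joints at [1.192, 0.3, 1.521, -0, 1.321, -0.067], TCP at [0.169, 0.523, 0.231] pointing down, gripper open.
Joint ranges: [-3.03, 3.03], [-0.79, 2.21], [0.23, 2.52], [-1.04, 4.18], [0, 3.07], [-2.55, 2.55]. Speed limits (rad/s): [2.22, 2.22, 2.57, 3.14, 3.14, 3.14].

INTERFACE

Orientations are given as a unit quaternion [x, y, z, w].
In Python, from rig import r gives the robot as it stands.
- The arm moves only by the tool move_arm, never from a script. Its argument "increments" is a list of rows, each an object with "delta_pos": the shift along the tool's x, y, z in m, a list of three; "turn": the turn, a rotation vector about the tool's x, y, z in degrees, a list of three. A call has 1 to 5 rows; each row shifts and turns the commanded pose from where the row before left it, along the tool's axes as they then stand; what a row does not reach is not made up. A row lasts 1/10 s, in which the tool goes at most 50 mm and 8.59 degrees, less where a joint would pass 70% of its speed; a pose out of reach is approached as far as the arm can. A call is refused whole if a number of a shift passes 0.05 or a number of a turn 8.59, either way. A call with a gripper value outside its range is refused whole. "hand" is the opening, from 0 (shut) to 1 (fully open), set as the call begins (left out, the last holds). The fingers move at their own pace and stop on an object; "squeeze" is the grip in N (left out, the last holds). Time passes only in rows, so rows that do not move let the fingers close. It gives the time, the measured TCP pose, the force and the opening at its end, in the units of the state.
- r.read_state(): the state, without advancing time (a new reading comes with each control period).
- r.grab_frame(name): name is "scene" or "side" or "wrist"; returns the picture (400x640x3 uint8, red, green, blue); there is no depth.
- r.camera_model(name): a dict with "fx", "fy", "cx", "cy" (pixels), "camera_from_world" (4x4, takes a point from world to camera coordinates); the wrist camera has in their place "tool_from_camera" (4x4, takes a point from camera to tool coordinates, whose origin is the TCP and whose axes are the tool frame's). Camera axes: x right, y down, z forward; pixel columns grow to the right and rows downward; lengths in m; the calibration is good to about 2 mm. The wrist camera is an equidistant fisheye: a pixel r from the principal point sees the ray r / f radians off the axis. A picture is of the moment at which its call begins: read the wrist's pose just before it. camera_model takes no time and is no camera call.
- r.finish_job(): hands the job in, once; it reports no verdict.
Trained networks look in the newest picture that a camera, given by its name, has taken for a name from the list of things; names that differ only in an ending like _2 or _b are one class to them, and where a whole thing is asked for, a point or a joint stands for the part that bears it (a point fixed in the world has none). Each returns a list of dicts, best first, with "conf" (0 to 1); they miss things now and then, are a little off and sometimes report something else, mostly with a low value. They report only what shows in the picture. A call takes as long as a camera call. They do not tell look-alikes from the thing itself.
- r.boxes_of(camera, target): "box" ([left, top, width, height] in pixels, round what is visible of it).
The state is a dict: "time": time; "joint_positions": joint angles; "qd": joint speeds; "tau": joint torques, N m; "ee_pos": TCP position; "orientation": TCP orientation; "ft_force": force on the tool from outside, world axes, zero at the start; "ft_torque": the same for the moment, N m; "gripper_width": finger opening in m.
Only numpy, scipy, OpenCV 4.12 (cv2) and the standard library are available. Lean on these libraries where they do the work, as an engineer would, in place of code of your own. Each camera call takes 0.05 s, during which the arm holds its last target.

TASK

First take the capped amber vial out of the block heater and lay it on its side in the V cradle. Then grip the heater's jammed aluminium block by its upright lug and rock it side to side, towards one clip and then the other, until both clips have given way and it comes free; lift it out and finish still holding it upright just clear above its well, a few centimetres at most. Leave the jar, dish, beaker and spoon where they are.

Things in the scene. Friction and masses are not known exactly. Their poses are not given: they have to be found in the camera images.
- vial_center (a point): capped amber vial, straight and round, 28 mm wide, 120 mm tall (the top 21 mm a white cap, 26 mm wide), about 0.1 kg. The point is its centre, 60 mm above its underside; z runs towards the cap. It stands upright 37 mm deep, 1 mm play all round, in the aluminium block's hole and sticks out 83 mm above the block's top.
- block_lug (a point): centre of the upright steel lug on the aluminium block (90 x 50 mm, 0.3 to 0.6 kg). The lug is a plate 30 mm along x, 10 mm thick along y, 30 mm tall; the block's flat top lies 15 mm below this point. The vial's hole is 44 mm away along +x. The block's upper 17 mm is 40 mm wide (y); below, a ledge makes it 50 mm. x and y as the heater's, z up.
- block_foot (a point): bottom of the block's rounded foot, in the middle of the block: 70 mm below and 22 mm along +x from the lug's centre. The foot runs along x and stands on the well's floor; the block rocks about it towards +y and -y. Axes as the lug's.
- heater: white block heater, fixed, 190 mm (x) x 150 mm (y) x 82 mm tall; origin: centre of its underside. The block sits in its middle, its x along the heater's, its top 3 mm above the heater's; the well's floor is 30 mm above the origin, the slot in the top 94 x 58 mm. Inside, on the +y and -y sides, two stiff clips hook 2.2 mm over the block's ledges: a straight pull only jams after 2.5 mm.
- clip_left (a joint): how far the clip on the heater's +y side is pushed outward, m: 0 gripping, off the ledge from 0.0025, stop at 0.008. Stiff (14 N), no spring: stays where pushed. Only leaning the block to +y moves it: 8 to 10 degrees (the lug goes some 11 mm sideways, about 10 N there) is enough, 12 degrees is the most it can lean.
- clip_right (a joint): the same for the clip on the heater's -y side, moved by leaning the block to -y.
- cradle: white cradle, fixed: base plate 130 mm (x) x 75 mm (y) x 10 mm, two V rests 8 mm thick, 33 mm either side of its middle along x (29 mm wide, tops 37 mm up). A vial lying in it has its axis along the cradle's x, either way round, 45 mm above the bench. Origin: centre of its underside. Elsewhere fingers have room down to the base plate.
- vial: the same vial, origin at its underside, z towards the cap.
- block: the same block, origin at the bottom of its foot, z up.
- jar: bystander: small amber jar, 48 mm wide, 60 mm tall; origin under it.
- dish: bystander: low white dish, 80 mm wide, 16 mm tall; origin under it.
- beaker: bystander: glass beaker, 68 mm wide, 90 mm tall; origin under it.
- spoon: bystander: steel measuring spoon, 160 mm long, lying on the bench along its x; origin under its middle.
Mind the look-alikes: they are no part of the job. Leave any turquoise look-alike of the cradle alone. What is shaped like the block but purple is not meant.

How it is judged:
On the way, in this order (a step that is already met when the one before it is completed fails the run):
1. the vial lies released in the cradle (z of vial_center in the frame of cradle between 0.037 and 0.053 m and x of vial_center in the frame of cradle between -0.025 and 0.025 m and y of vial_center in the frame of cradle between -0.008 and 0.008 m and angle between the z axis of vial_center and the x axis of cradle, either way round below 0.15 rad and contact force between the fingers and vial below 0.1 N), for 0.3 s.
2. with the block in the grip, one clip has been pushed back by leaning the block (contact force between the fingers and block above 1 N and value of joint any of clip_left, clip_right above 0.002 m), for 0.05 s.
3. rocked the other way as well, both clips are pushed back (contact force between the fingers and block above 1 N and value of joint each of clip_left, clip_right above 0.002 m), for 0.05 s.
At the end, for the whole second after the job is handed in: Vial at rest in the cradle, let go: centre within 25 mm along, 8 mm across, 37-53 mm up, axis within 0.15 rad. Both clips back over 2 mm. Block held still by the gripper alone, upright within 0.2 rad, foot 3 to 63 mm above the heater's top, within 50 mm of the well's middle (all of step 1 and all of step 3 and linear speed of each of vial, block below 0.02 m/s and z of block_foot in the frame of heater between 0.085 and 0.145 m and horizontal distance between block_foot and heater below 0.05 m and angle between block's own z axis and vertical below 0.2 rad and contact force between block and heater below 0.05 N and contact force between block and vial below 0.05 N); the arm keeps its last pose, push and grip.
It fails at once if the jar, dish, beaker or spoon is pushed away (4 cm) (distance of any of jar, dish, beaker, spoon from where it was at the start of the episode above 0.04 m).
It fails at once if the jar, dish or beaker is knocked over (angle between any of jar, dish, beaker's own z axis and vertical above 0.5 rad).
It also fails if it takes over 59 s, if anything falls off the work surface, if the arm or the gripper's body presses on something with over 40 N, if the wrist force passes 120 N, or if a joint passes its speed limit or range.

## Working session

There is one attempt and no reset: what is moved stays moved. The work goes in short steps, Python scripts to look and compute and a tool call to move; the robot and the scene stay as the last step left them, time stands still between calls to the robot, and variables do not carry over. Pictures are saved under pics/ and viewed, and the job is handed in when it is done.

Besides the shell and the picture viewer there is one more tool, called after "Emit:" as name([rows], argument=value, ...), one row to a line, values as JSON. move_arm: Moves the arm, as the interface text tells. Its arguments: {"type":"object","properties":{"increments":{"type":"array","items":{"type":"object","properties":{"delta_pos":{"type":"array","items":{"type":"number"}},"turn":{"type":"array","items":{"type":"number"}}}}},"hand":{"type":"number"},"squeeze":{"type":"number"}},"required":["increments"]}

```bash
ls; mkdir -p pics; cat > h.py <<'E'
import numpy as np, cv2
from rig import r
from scipy.spatial.transform import Rotation as R
def save(n,im): cv2.imwrite('pics/'+n+'.png', im[:,:,::-1])
E
python3 - <<'E'
from h import *
for c in ['scene','side','wrist']:
    im=r.grab_frame(c); save(c+'0',im)
    m=r.camera_model(c); print(c,{k:np.round(v,4).tolist() for k,v in m.items()})
    np.save(c+'0.npy',im)
    for t in ['vial','cradle','heater','block','block_lug']:
        print(t,[(b['box'],round(b['conf'],2)) for b in r.boxes_of(c,t)])
print(r.read_state())
E
```

```text
pics
scene {'fx': 409.9475, 'fy': 409.9475, 'cx': 319.9959, 'cy': 194.5731, 'camera_from_world': [[-0.6943, 0.7196, -0.0101, 0.3654], [0.5818, 0.553, -0.5964, -0.2796], [-0.4236, -0.4199, -0.8026, 1.3441], [0.0, 0.0, 0.0, 1.0]]}
vial [([384.7, 202.1, 13.5, 26.2], 0.65)]
cradle [([236.2, 100.2, 47.1, 31.3], 0.79), ([233.9, 138.9, 56.2, 33.6], 0.67), ([254.4, 208.7, 24.2, 40.5], 0.28)]
heater [([343.8, 190.8, 98.6, 85.1], 0.6)]
block [([374.7, 208.2, 39.9, 32.7], 0.58)]
block_lug [([290.3, 238.7, 37.9, 44.3], 0.57), ([374.2, 211.7, 40.8, 27.8], 0.56), ([235.6, 138.8, 54.3, 33.9], 0.29)]
side {'fx': 404.3601, 'fy': 404.3601, 'cx': 321.7711, 'cy': 207.9988, 'camera_from_world': [[0.8858, -0.4637, 0.0168, -0.4926], [-0.2904, -0.5823, -0.7593, 0.2608], [0.3619, 0.6677, -0.6505, 0.9679], [0.0, 0.0, 0.0, 1.0]]}
vial [([270.5, 162.2, 10.3, 24.5], 0.75)]
cradle [([306.8, 353.4, 70.6, 43.5], 0.75), ([323.7, 292.8, 63.8, 41.1], 0.63)]
heater [([236.2, 171.1, 70.3, 57.2], 0.64)]
block [([326.7, 182.0, 25.3, 33.6], 0.86), ([254.8, 176.1, 32.5, 16.9], 0.5), ([234.8, 170.0, 69.2, 57.9], 0.5)]
block_
[... 425 characters left out ...]
ck []
block_lug []
{'time': 0.9, 'joint_positions': array([ 1.19244458e+00,  2.99901045e-01,  1.52102666e+00, -2.92030745e-06,
        1.32073751e+00, -6.66267757e-02]), 'qd': array([-0.00084685,  0.00039223, -0.00116962, -0.00044309, -0.00150399,
        0.000216  ]), 'tau': array([ 2.34671003e-03, -5.43335152e+01, -3.62007022e+01,  6.76770554e-06,
        4.00921926e-04, -2.59474064e-06]), 'ee_pos': array([0.16869213, 0.52346034, 0.23126872]), 'orientation': array([ 8.08300761e-01,  5.88769801e-01, -2.99272853e-05,  2.05572281e-05]), 'ft_force': array([ 0.22067689, -0.4566888 , -0.35092577]), 'ft_torque': array([ 0.01821282,  0.00254916, -0.04617949]), 'gripper_width': 0.08569242056396839}
```

```bash
python3 - <<'E'
from h import *
a=np.load('scene0.npy'); b=np.load('side0.npy')
save('sc_a',cv2.resize(a[60:300,200:480],(0,0),fx=2.85,fy=2.5*1.0,interpolation=cv2.INTER_CUBIC))
save('sd_a',cv2.resize(b[140:400,200:420],(0,0),fx=2.3,fy=2.3,interpolation=cv2.INTER_CUBIC))
E
```

```text
(no output)
```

View pics/scene0.png

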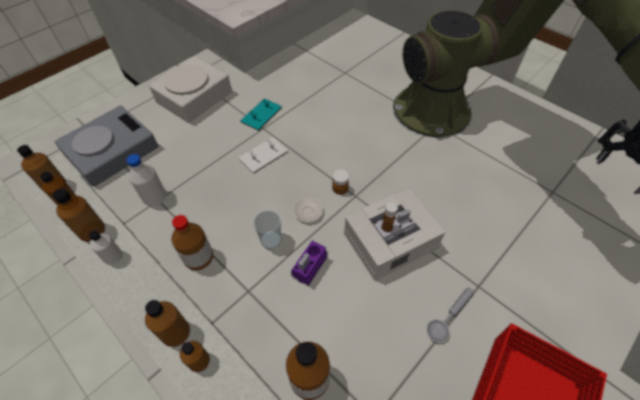

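View pics/sc_a.png

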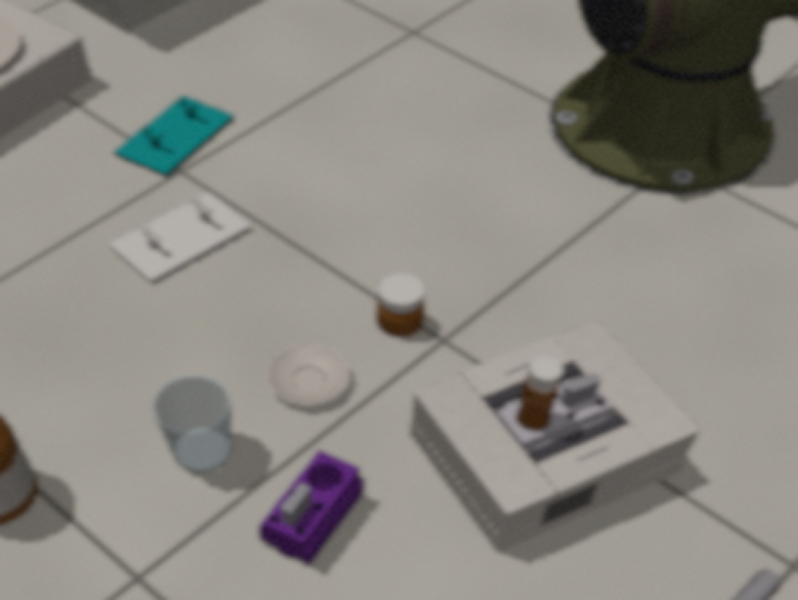

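View pics/side0.png

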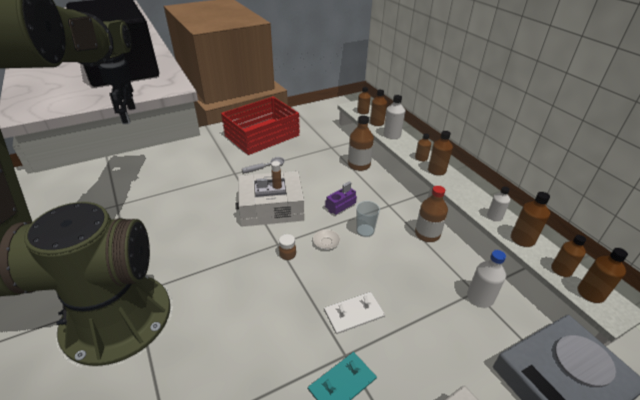

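View pics/sd_a.png

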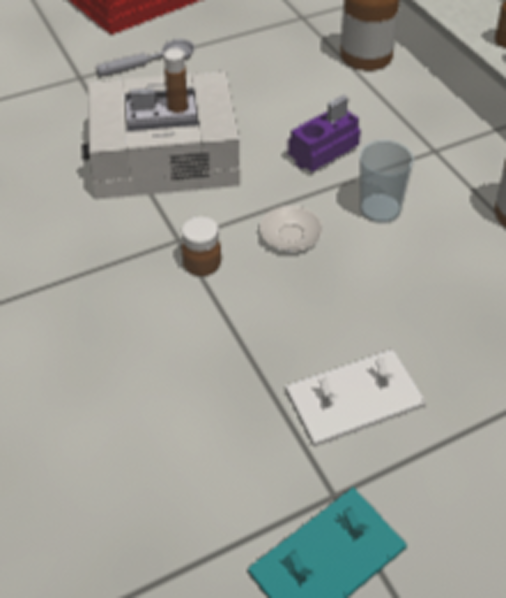

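View pics/wrist0.png

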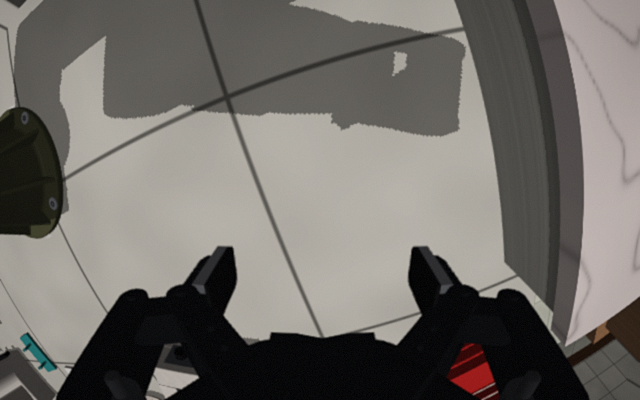

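```bash
cat >> h.py <<'E'
CM={c:r.camera_model(c) for c in ['scene','side','wrist']}
def proj(c,P):
    P=np.atleast_2d(P); m=CM[c]; T=np.array(m['camera_from_world']); q=P@T[:3,:3].T+T[:3,3]
    return np.c_[m['fx']*q[:,0]/q[:,2]+m['cx'], m['fy']*q[:,1]/q[:,2]+m['cy']]
def ray(c,uv,st=None):
    m=CM[c]; u=(uv[0]-m['cx'])/m['fx']; v=(uv[1]-m['cy'])/m['fy']
    if c!='wrist':
        T=np.array(m['camera_from_world']); d=T[:3,:3].T@np.array([u,v,1]); o=-T[:3,:3].T@T[:3,3]
    else:
        th=np.hypot(u,v); d=np.array([np.sin(th)*u/th,np.sin(th)*v/th,np.cos(th)]) if th>1e-9 else np.array([0,0,1.])
        T=np.array(m['tool_from_camera']); Rt=R.from_quat(st['orientation']).as_matrix()
        o=Rt@T[:3,3]+st['ee_pos']; d=Rt@T[:3,:3]@d
    return o,d/np.linalg.norm(d)
def onz(c,uv,z,st=None):
    o,d=ray(c,uv,st); return o+d*(z-o[2])/d[2]
def projw(P,st):
    P=np.atleast_2d(P); Rt=R.from_quat(st['orientation']).as_matrix(); m=CM['wrist']; T=np.array(m['tool_from_camera'])
    q=(P-st['ee_pos'])@Rt; q=(q-T[:3,3])@T[:3,:3]
    rr=np.hypot(q[:,0],q[:,1]); th=np.arctan2(rr,q[:,2]); 
    return np.c_[m['fx']*th*q[:,0]/rr+m['cx'], m['fy']*th*q[:,1]/rr+m['cy']]
E
python3 - <<'E'
from h import *
s=lambda x,y:(200+x/2.85,60+y/2.5)
d=lambda x,y:(200+x/2.3,140+y/2.3)
for p in [(413,395),(595,322),(697,430),(505,515)]: print('ht sc',onz('scene',s(*p),.082).round(3))
for p in [(92,80),(228,72),(240,148),(92,158)]: print('ht sd',onz('side',d(*p),.082).round(3))
for p in [(108,245),(205,192),(252,230),(153,282)]: print('cr sc',onz('scene',s(*p),.01).round(3))
for p in [(285,387),(393,350),(425,404),(315,444)]: print('cr sd',onz('side',d(*p),.01).round(3))
print('cap', onz('scene',s(545,368),.168).round(3), onz('side',d(175,58),.168).round(3))
for n,a,b in [('jar',(400,325),(200,265)),('dish',(312,380),(290,235)),('beaker',(202,455),(382,208)),('purple',(310,520),(325,150)),('jar2',(400,325),(200,265))]: print(n,onz('scene',s(*a),0).round(3),onz('side',d(*b),0).round(3))
E
```

```text
ht sc [0.555 0.113 0.082]
ht sc [0.376 0.171 0.082]
ht sc [0.422 0.31  0.082]
ht sc [0.601 0.251 0.082]
ht sd [0.425 0.309 0.082]
ht sd [0.6   0.243 0.082]
ht sd [0.544 0.088 0.082]
ht sd [0.372 0.152 0.082]
cr sc [ 0.578 -0.287  0.01 ]
cr sc [ 0.45  -0.279  0.01 ]
cr sc [ 0.459 -0.196  0.01 ]
cr sc [ 0.583 -0.21   0.01 ]
cr sd [ 0.452 -0.21   0.01 ]
cr sd [ 0.581 -0.221  0.01 ]
cr sd [ 0.572 -0.295  0.01 ]
cr sd [ 0.447 -0.284  0.01 ]
cap [0.507 0.204 0.168] [0.503 0.19  0.168]
jar [0.452 0.007 0.   ] [ 0.446 -0.001  0.   ]
dish [ 0.564 -0.003  0.   ] [ 0.568 -0.005  0.   ]
beaker [ 0.698 -0.009  0.   ] [ 0.698 -0.015 -0.   ]
purple [0.683 0.113 0.   ] [0.689 0.119 0.   ]
jar2 [0.452 0.007 0.   ] [ 0.446 -0.001  0.   ]
```

```bash
cat >> h.py <<'E'
import json
def down(xaz_deg, tilt=0):
    "tool down with x at azimuth; tilt>0 leans z towards +tool y"
    a=np.deg2rad(xaz_deg); x=np.array([np.cos(a),np.sin(a),0]); z=np.array([0,0,-1.]); y=np.cross(z,x)
    return R.from_matrix(np.c_[x,y,z])*R.from_rotvec([-np.deg2rad(tilt),0,0])
def plan(p1,R1,n,st=None,p0=None,R0=None):
    if p0 is None:
        st=st or r.read_state(); p0=st['ee_pos']; R0=R.from_quat(st['orientation'])
    p1=np.array(p1,float); p=np.array(p0,float); Rc=R0
    rows=[]
    for i in range(n):
        w=(p1-p)/(n-i); rv=(Rc.inv()*R1).as_rotvec()/(n-i)
        dp=np.round(Rc.inv().apply(w),4); tv=np.round(np.rad2deg(rv),2)
        rows.append({"delta_pos":dp.tolist(),"turn":tv.tolist()})
        p=p+Rc.apply(dp); Rc=Rc*R.from_rotvec(np.deg2rad(tv))
    for k in range(0,n,5): print(json.dumps(rows[k:k+5]).replace(' ',''))
    print('end',p.round(4), 'maxstep',max(np.linalg.norm(q['delta_pos']) for q in rows).round(4),max(np.linalg.norm(q['turn']) for q in rows).round(2))
    return p,Rc
E
python3 - <<'E'
from h import *
plan([.534,.223,.26],down(111),10)
E
```

```text
[{"delta_pos":[-0.0174,0.044,-0.0029],"turn":[-0.0,0.0,-3.89]},{"delta_pos":[-0.0203,0.0427,-0.0029],"turn":[-0.0,0.0,-3.89]},{"delta_pos":[-0.0232,0.0412,-0.0029],"turn":[-0.0,0.0,-3.89]},{"delta_pos":[-0.0259,0.0396,-0.0029],"turn":[-0.0,0.0,-3.88]},{"delta_pos":[-0.0286,0.0377,-0.0029],"turn":[-0.0,0.0,-3.89]}]
[{"delta_pos":[-0.031,0.0357,-0.0028],"turn":[-0.0,0.0,-3.88]},{"delta_pos":[-0.0334,0.0335,-0.0029],"turn":[-0.0,0.0,-3.89]},{"delta_pos":[-0.0356,0.0312,-0.0028],"turn":[-0.0,0.0,-3.88]},{"delta_pos":[-0.0376,0.0287,-0.0029],"turn":[-0.0,0.0,-3.89]},{"delta_pos":[-0.0395,0.026,-0.0028],"turn":[-0.0,0.0,-3.88]}]
end [0.534 0.223 0.26 ] maxstep 0.0474 3.89
```

Emit:
move_arm([
  {"delta_pos": [-0.0174,0.044,-0.003],"turn": [0,0,-3.9]},
  {"delta_pos": [-0.0203,0.0427,-0.003],"turn": [0,0,-3.9]},
  {"delta_pos": [-0.0232,0.0412,-0.003],"turn": [0,0,-3.9]},
  {"delta_pos": [-0.0259,0.0396,-0.003],"turn": [0,0,-3.9]},
  {"delta_pos": [-0.0286,0.0377,-0.003],"turn": [0,0,-3.9]},
])

```text
time: 1.4
ee_pos: [0.3527, 0.3719, 0.2466]
orientation: [0.696, 0.718, 0.0, 0.0]
ft_force: [0.1, 1.6, -0.9]
gripper_width: 0.0855
```

Emit:
move_arm([
  {"delta_pos": [-0.031,0.0357,-0.003],"turn": [0,0,-3.9]},
  {"delta_pos": [-0.0334,0.0335,-0.003],"turn": [0,0,-3.9]},
  {"delta_pos": [-0.0356,0.0312,-0.003],"turn": [0,0,-3.9]},
  {"delta_pos": [-0.0376,0.0287,-0.003],"turn": [0,0,-3.9]},
  {"delta_pos": [-0.0395,0.026,-0.003],"turn": [0,0,-3.9]},
])

```text
time: 1.9
ee_pos: [0.5357, 0.2218, 0.2616]
orientation: [0.564, 0.826, 0.0, 0.0]
ft_force: [-0.2, 1.1, -0.2]
gripper_width: 0.0851
```

Emit:
move_arm([
  {"delta_pos": [0,0,0],"turn": [0,0,0]},
  {"delta_pos": [0,0,0],"turn": [0,0,0]},
])

```text
time: 2.1
ee_pos: [0.5347, 0.2227, 0.2609]
orientation: [0.566, 0.824, -0.0, -0.0]
ft_force: [0.3, -0.1, -1.0]
gripper_width: 0.0856
```

```bash
python3 - <<'E'
from h import *
import pickle
st=r.read_state(); im=r.grab_frame('wrist'); np.save('w1.npy',im); pickle.dump(st,open('w1.pkl','wb')); save('w1',im)
print(st['ee_pos'],st['orientation'],st['joint_positions'].round(3),st['qd'].round(3),st['time'])
E
```

```text
[0.53469832 0.22266124 0.26087048] [ 5.66311418e-01  8.24191282e-01 -2.21524775e-04 -2.44640895e-04] [ 0.331  0.346  1.392  0.     1.405 -1.606] [ 0.04  -0.019  0.019  0.003 -0.001  0.012] 2.1
```

View pics/w1.png

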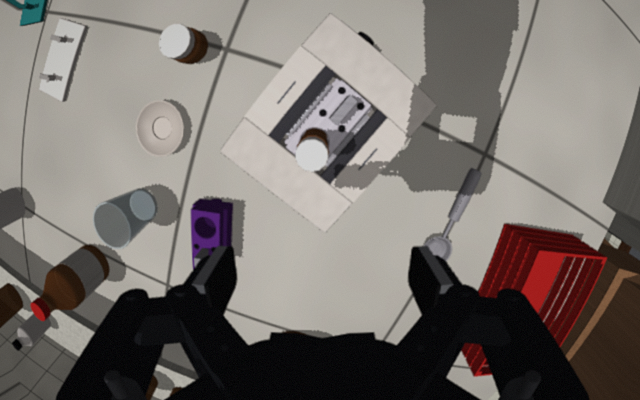

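```bash
python3 - <<'E'
from h import *
im=np.load('w1.npy')
save('w1h',cv2.resize(im[0:240,210:450],(0,0),fx=2.5,fy=2.5,interpolation=cv2.INTER_CUBIC))
save('w1c',cv2.resize(im[0:120,20:110],(0,0),fx=5,fy=5,interpolation=cv2.INTER_CUBIC))
E
```

```text
(no output)
```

View pics/w1h.png

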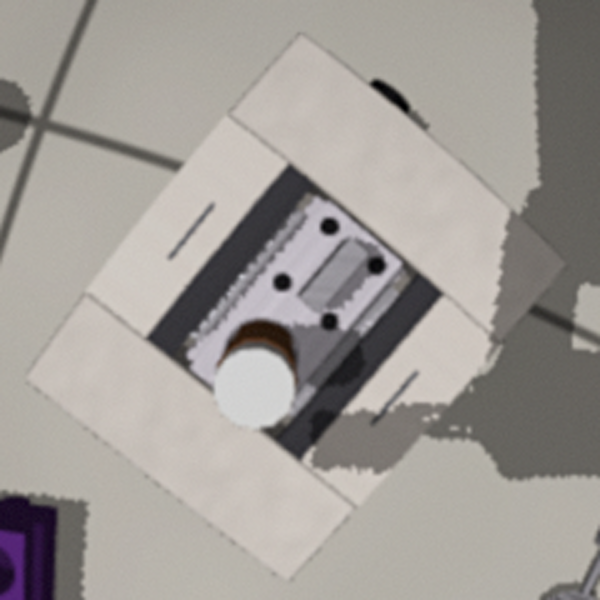

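View pics/w1c.png

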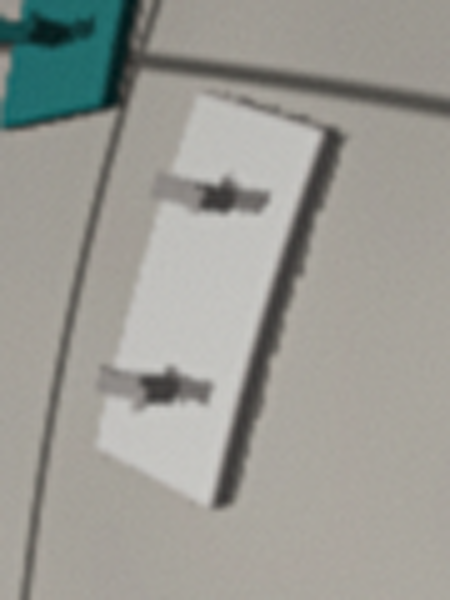

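```bash
python3 - <<'E'
from h import *
import pickle
from scipy.optimize import least_squares
st=pickle.load(open('w1.pkl','rb'))
H=np.array([(301,33),(566,264),(290,580),(26,380)])/2.5+[210,0]
S=np.array([(290,165),(442,292),(302,458),(147,340)])/2.5+[210,0]
C=np.array([(205,92),(325,128),(210,508),(98,448)])/5+[20,0]
for n,P,z in [('heater',H,.082),('slot',S,.082),('cradle',C,.01)]:
    q=np.array([onz('wrist',p,z,st) for p in P]); print(n,q.round(4).tolist(),'c',q.mean(0).round(4))
    for i in range(4):
        d=q[(i+1)%4]-q[i]; print('  len',np.linalg.norm(d).round(4),'az',np.rad2deg(np.arctan2(d[1],d[0])).round(1))
print('cap',onz('wrist',(210+256/2.5,388/2.5),.168,st))
print('lugtop',onz('wrist',(210+352/2.5,263/2.5),.115,st))
print('jar..')
E
```

```text
heater [[0.3738, 0.1703, 0.082], [0.4209, 0.3104, 0.082], [0.5974, 0.252, 0.082], [0.5523, 0.1117, 0.082]] c [0.4861 0.2111 0.082 ]
  len 0.1478 az 71.4
  len 0.1859 az -18.3
  len 0.1474 az -107.8
  len 0.1878 az 161.8
slot [[0.4289, 0.1867, 0.082], [0.4544, 0.2645, 0.082], [0.5424, 0.2361, 0.082], [0.5179, 0.1569, 0.082]] c [0.4859 0.211  0.082 ]
  len 0.0819 az 71.9
  len 0.0925 az -17.9
  len 0.0829 az -107.2
  len 0.0938 az 161.5
cradle [[0.4492, -0.2728, 0.01], [0.4543, -0.2033, 0.01], [0.5828, -0.2144, 0.01], [0.5768, -0.2854, 0.01]] c [ 0.5157 -0.244   0.01  ]
  len 0.0696 az 85.8
  len 0.129 az -4.9
  len 0.0712 az -94.9
  len 0.1282 az 174.4
cap [0.50639153 0.20425057 0.168     ]
lugtop [0.45855754 0.22213692 0.115     ]
jar..
```

```bash
python3 - <<'E'
from h import *
p,Rc=plan([.5236,.2107,.235],down(111,60),10)
plan([.5236,.2107,.1215],down(111,60),4,p0=p,R0=Rc)
E
```

```text
[{"delta_pos":[-0.0008,-0.0014,0.0026],"turn":[-6.0,-0.01,0.01]},{"delta_pos":[-0.0008,-0.0017,0.0024],"turn":[-6.0,-0.01,0.01]},{"delta_pos":[-0.0008,-0.0019,0.0023],"turn":[-6.0,-0.0,0.01]},{"delta_pos":[-0.0008,-0.0022,0.002],"turn":[-6.0,-0.0,0.01]},{"delta_pos":[-0.0008,-0.0024,0.0018],"turn":[-6.01,-0.01,0.01]}]
[{"delta_pos":[-0.0008,-0.0025,0.0015],"turn":[-6.0,-0.0,0.0]},{"delta_pos":[-0.0008,-0.0027,0.0013],"turn":[-6.01,-0.01,0.01]},{"delta_pos":[-0.0008,-0.0028,0.001],"turn":[-6.0,-0.0,0.0]},{"delta_pos":[-0.0009,-0.0029,0.0007],"turn":[-6.01,-0.01,0.01]},{"delta_pos":[-0.0008,-0.003,0.0003],"turn":[-6.0,-0.0,0.0]}]
end [0.5236 0.2107 0.235 ] maxstep 0.0031 6.01
[{"delta_pos":[-0.0,-0.0246,0.0142],"turn":[-0.0,-0.0,0.0]},{"delta_pos":[-0.0,-0.0246,0.0142],"turn":[-0.0,-0.0,0.0]},{"delta_pos":[-0.0,-0.0245,0.0142],"turn":[-0.0,-0.0,0.0]},{"delta_pos":[-0.0,-0.0246,0.0142],"turn":[-0.0,-0.0,0.0]}]
end [0.5236 0.2107 0.1215] maxstep 0.0284 0.0
```

Emit:
move_arm([
  {"delta_pos": [-0.0008,-0.0014,0.0026],"turn": [-6,0,0]},
  {"delta_pos": [-0.0008,-0.0017,0.0024],"turn": [-6,0,0]},
  {"delta_pos": [-0.0008,-0.0019,0.0023],"turn": [-6,0,0]},
  {"delta_pos": [-0.0008,-0.0022,0.002],"turn": [-6,0,0]},
  {"delta_pos": [-0.0008,-0.0024,0.0018],"turn": [-6,0,0]},
])

```text
time: 2.65
ee_pos: [0.528, 0.2181, 0.2488]
orientation: [0.545, 0.796, 0.216, 0.147]
ft_force: [0.9, -0.3, 0.5]
gripper_width: 0.0853
```

Emit:
move_arm([
  {"delta_pos": [-0.0008,-0.0025,0.0015],"turn": [-6,0,0]},
  {"delta_pos": [-0.0008,-0.0027,0.0013],"turn": [-6,0,0]},
  {"delta_pos": [-0.0008,-0.0028,0.001],"turn": [-6,0,0]},
  {"delta_pos": [-0.0009,-0.003,0.0007],"turn": [-6,0,0]},
  {"delta_pos": [-0.0008,-0.003,0.0003],"turn": [-6,0,0]},
])

```text
time: 3.15
ee_pos: [0.522, 0.2214, 0.242]
orientation: [0.499, 0.738, 0.381, 0.249]
ft_force: [0.3, 1.8, 0.3]
gripper_width: 0.0855
```

Emit:
move_arm([
  {"delta_pos": [0,-0.017,0.01],"turn": [0,0,0]},
  {"delta_pos": [0,-0.009,0.005],"turn": [0,0,0]},
  {"delta_pos": [0,0,0],"turn": [0,0,0]},
])

```text
time: 3.45
ee_pos: [0.5193, 0.2235, 0.2206]
orientation: [0.5, 0.738, 0.38, 0.247]
ft_force: [-0.3, -0.9, 0.3]
gripper_width: 0.0851
```

```bash
python3 - <<'E'
from h import *
import pickle
st=r.read_state(); im=r.grab_frame('wrist'); np.save('w2.npy',im); pickle.dump(st,open('w2.pkl','wb')); save('w2',im)
print(st['ee_pos'],st['orientation'],st['joint_positions'].round(3),st['time'])
o=R.from_quat(st['orientation']).as_matrix(); print(o.round(3))
p,Rc=plan([.5236,.2107,.1215],down(111,60),4)
for P in [[.5066,.2043,.168],[.5066,.2043,.085],[.4651,.2178,.115]]: print(projw(P,st))
E
```

```text
[0.51934187 0.22352513 0.22060832] [0.50003002 0.73830229 0.37960811 0.2465307 ] [ 0.31   0.034  2.118  0.949  0.088 -2.552] 3.45
[[-0.378  0.551  0.744]
 [ 0.926  0.212  0.314]
 [ 0.016  0.807 -0.59 ]]
[{"delta_pos":[-0.0036,-0.0203,0.0144],"turn":[-1.53,-0.38,0.05]},{"delta_pos":[-0.0035,-0.0207,0.0139],"turn":[-1.53,-0.38,0.06]},{"delta_pos":[-0.0034,-0.0211,0.0134],"turn":[-1.53,-0.38,0.05]},{"delta_pos":[-0.0034,-0.0214,0.0128],"turn":[-1.54,-0.39,0.06]}]
end [0.5236 0.2107 0.1215] maxstep 0.0252 1.59
[[294.16625129 142.71296191]]
[[298.29190069  34.05497391]]
[[347.68108363  23.57132123]]
```

View pics/w2.png

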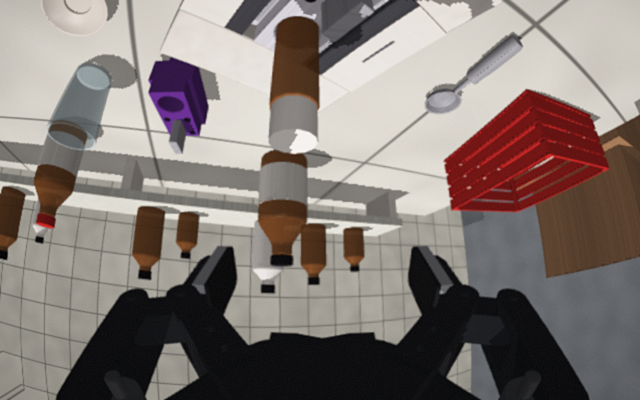

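```bash
python3 - <<'E'
from h import *
p,Rc=plan([.5205,.2096,.21],down(111,45),4)
E
```

```text
[{"delta_pos":[-0.0033,-0.0029,0.0007],"turn":[2.22,-0.37,0.1]},{"delta_pos":[-0.0033,-0.0029,0.0009],"turn":[2.22,-0.37,0.1]},{"delta_pos":[-0.0033,-0.0029,0.001],"turn":[2.22,-0.37,0.11]},{"delta_pos":[-0.0033,-0.0029,0.0011],"turn":[2.21,-0.38,0.1]}]
end [0.5205 0.2096 0.21  ] maxstep 0.0045 2.25
```

Emit:
move_arm([
  {"delta_pos": [-0.0033,-0.003,0.001],"turn": [2.2,-0.4,0.1]},
  {"delta_pos": [-0.0033,-0.003,0.001],"turn": [2.2,-0.4,0.1]},
  {"delta_pos": [-0.0033,-0.003,0.001],"turn": [2.2,-0.4,0.1]},
  {"delta_pos": [-0.0033,-0.003,0.001],"turn": [2.2,-0.4,0.1]},
  {"delta_pos": [0,0,0],"turn": [0,0,0]},
])

```text
time: 4.0
ee_pos: [0.5213, 0.2122, 0.2124]
orientation: [0.519, 0.759, 0.326, 0.222]
ft_force: [-0.6, 0.9, -0.1]
gripper_width: 0.0855
```

```bash
python3 - <<'E'
from h import *
st=r.read_state()
print(st['ee_pos'],st['joint_positions'].round(3),st['qd'].round(2),st['time'])
o=R.from_quat(st['orientation']).as_matrix(); print(o.round(3))
p,Rc=plan([.5205,.2096,.1132],down(111,45),6)
E
```

```text
[0.52132046 0.21215118 0.21238551] [ 0.297  0.047  2.06   0.244  0.231 -1.858] [ 0.    0.    0.03  0.13 -0.05 -0.12] 4.0
[[-0.363  0.642  0.675]
 [ 0.932  0.249  0.265]
 [ 0.002  0.725 -0.689]]
[{"delta_pos":[-0.0004,-0.0122,0.0112],"turn":[0.24,-0.05,0.02]},{"delta_pos":[-0.0004,-0.0121,0.0112],"turn":[0.25,-0.05,0.02]},{"delta_pos":[-0.0004,-0.0121,0.0113],"turn":[0.24,-0.05,0.03]},{"delta_pos":[-0.0003,-0.012,0.0113],"turn":[0.25,-0.05,0.02]},{"delta_pos":[-0.0003,-0.012,0.0114],"turn":[0.24,-0.05,0.03]}]
[{"delta_pos":[-0.0004,-0.0119,0.0115],"turn":[0.25,-0.04,0.02]}]
end [0.5206 0.2096 0.1132] maxstep 0.0166 0.26
```

Emit:
move_arm([
  {"delta_pos": [-0.0004,-0.0121,0.0112],"turn": [0.25,0,0]},
  {"delta_pos": [-0.0004,-0.0121,0.0112],"turn": [0.25,0,0]},
  {"delta_pos": [-0.0004,-0.0121,0.0113],"turn": [0.25,0,0]},
])

```text
time: 4.3
ee_pos: [0.5205, 0.2109, 0.1618]
orientation: [0.52, 0.76, 0.322, 0.219]
ft_force: [-1.0, -0.1, 0.7]
gripper_width: 0.0853
```

Emit:
move_arm([
  {"delta_pos": [-0.0004,-0.0121,0.0112],"turn": [0.25,0,0]},
  {"delta_pos": [-0.0004,-0.0121,0.0112],"turn": [0.25,0,0]},
  {"delta_pos": [-0.0004,-0.0121,0.0113],"turn": [0.25,0,0]},
  {"delta_pos": [0,0,0],"turn": [0,0,0]},
])

```text
time: 4.7
ee_pos: [0.5194, 0.213, 0.1198]
orientation: [0.525, 0.763, 0.311, 0.214]
ft_force: [0.6, -0.4, -0.5]
gripper_width: 0.0858
```

```bash
python3 - <<'E'
from h import *
st=r.read_state(); im=r.grab_frame('wrist'); save('w3',im)
print(st['ee_pos'],st['joint_positions'].round(3),st['qd'].round(2),st['time'])
o=R.from_quat(st['orientation']).as_matrix(); print(o.round(3))
print('grasp',st['ee_pos']-.021*o[:,2])
print('vial in tool', o.T@(np.array([.5066,.2043,.128])-st['ee_pos']))
E
```

```text
[0.51937719 0.21296336 0.11976459] [ 0.305  0.225  2.112  0.942  0.053 -2.555] [-0.01 -0.03 -0.01 -0.08  0.02  0.  ] 4.7
[[-0.357  0.668  0.653]
 [ 0.934  0.255  0.251]
 [ 0.001  0.699 -0.715]]
grasp [0.50567408 0.20770271 0.13478293]
vial in tool [-0.00351616 -0.00498959 -0.01639734]
```

View pics/w3.png

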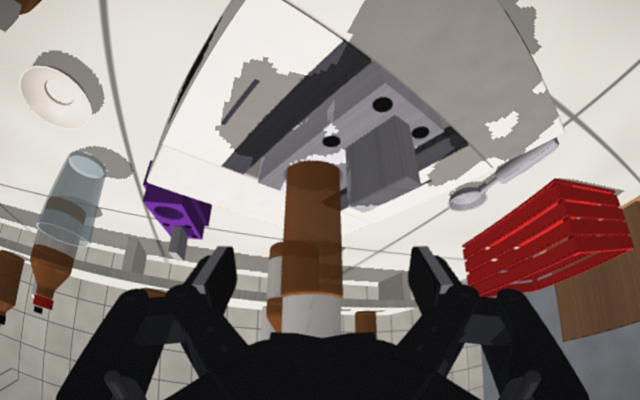

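```bash
cat > kin.py <<'E'
import numpy as np
from scipy.spatial.transform import Rotation as R
from scipy.optimize import least_squares
def fk(q,k):
    a,d,l2,e,l3,L=k
    A=R.from_euler('z',q[0]); p=A.apply([a,0,d])
    A=A*R.from_euler('y',q[1]); p=p+A.apply([0,0,l2])
    A=A*R.from_euler('y',q[2]); p=p+A.apply([e,0,l3])
    A=A*R.from_euler('z',q[3])*R.from_euler('y',q[4]); p=p+A.apply([0,0,L])
    return p,A*R.from_euler('z',q[5])
D=[([1.19244458e+00,2.99901045e-01,1.52102666e+00,0,1.32073751,-.0666],[.16869,.52346,.23127]),
([.331,.346,1.392,0,1.405,-1.606],[.53470,.22266,.26087]),
([.310,.034,2.118,.949,.088,-2.552],[.51934,.22353,.22061]),
([.297,.047,2.06,.244,.231,-1.858],[.52132,.21215,.21239]),
([.305,.225,2.112,.942,.053,-2.555],[.51938,.21296,.11976])]
s=least_squares(lambda k:np.concatenate([fk(q,k)[0]-p for q,p in D]+[.01*(k-np.array([0,.3,.45,0,.45,.25]))]),[0,.3,.45,0,.45,.25])
K=s.x
if __name__=='__main__':
    print(K.round(4)); print([(fk(q,K)[0]-p).round(4).tolist() for q,p in D])
    print(fk(D[3][0],K)[1].as_matrix().round(3)); print(fk(D[0][0],K)[1].as_matrix().round(3))
E
python3 kin.py
```

```text
[-0.1438  0.265   0.5629  0.0997  0.5615  0.3427]
[[0.0314, -0.02, -0.0068], [0.0173, -0.033, -0.0008], [0.0118, -0.0277, 0.0133], [0.0107, -0.0295, 0.0065], [0.0069, -0.0319, -0.0122]]
[[ 0.363 -0.642  0.675]
 [-0.932 -0.248  0.265]
 [-0.002 -0.725 -0.688]]
[[-0.307 -0.952 -0.   ]
 [-0.952  0.307 -0.   ]
 [ 0.     0.    -1.   ]]
```

```bash
python3 - <<'E'
s=open('kin.py').read()
s=s.replace("a,d,l2,e,l3,L=k","a,d,l2,e,l3,L,b=k").replace("[a,0,d]","[a,b,d]").replace("R.from_euler('z',q[5])","R.from_euler('z',q[5]+np.pi)")
s=s.replace(".25]",".25,.036]").replace(".01*(",".001*(")
open('kin.py','w').write(s)
E
python3 kin.py
```

```text
[-2.000e-04  2.212e-01  4.237e-01  4.080e-02  4.479e-01  2.444e-01
  3.680e-02]
[[-0.0001, 0.0001, 0.0001], [-0.0, -0.0, -0.0001], [0.0, -0.0002, 0.0001], [0.0001, 0.0, 0.0001], [-0.0001, 0.0001, -0.0001]]
[[-0.363  0.642  0.675]
 [ 0.932  0.248  0.265]
 [ 0.002  0.725 -0.688]]
[[ 0.307  0.952 -0.   ]
 [ 0.952 -0.307 -0.   ]
 [-0.    -0.    -1.   ]]
```

```bash
cat >> kin.py <<'E'
LO=np.array([-3.03,-.79,.23,-1.04,0,-2.55]);HI=np.array([3.03,2.21,2.52,4.18,3.07,2.55])
def ik(p,Rt,q0,n=1):
    m=.05
    f=lambda q:np.concatenate([fk(q,K)[0]-p,.2*(Rt.inv()*fk(q,K)[1]).as_rotvec()])
    s=least_squares(f,np.clip(q0,LO+m+.01,HI-m-.01),bounds=(LO+m,HI-m),xtol=1e-10,ftol=1e-10,gtol=1e-10)
    return s.x,np.abs(s.fun).max()
E
cat > srch.py <<'E'
from kin import *
def down(xaz_deg, tilt=0):
    a=np.deg2rad(xaz_deg); x=np.array([np.cos(a),np.sin(a),0]); z=np.array([0,0,-1.]); y=np.cross(z,x)
    return R.from_matrix(np.c_[x,y,z])*R.from_rotvec([-np.deg2rad(tilt),0,0])
def best(p,Rt,j1):
    out=[]
    for s in [[j1,.2,2,0,.5,-1.5],[j1,.2,2,3,.5,1.5],[j1,.5,1.5,1.5,1,0],[j1,.6,1.2,0,2,0],[j1,.2,2,1.5,.5,-2],[j1,.2,1.8,-.5,1,1.]]:
        q,e=ik(p,Rt,np.array(s))
        if e<1e-3 and not any(np.abs(q-o).max()<.02 for o in out): out.append(q)
    return out
if __name__=='__main__':
    for al in [30,40,50,60]:
        for ph in range(0,360,30):   # azimuth of tool z horizontal
            Rt=down(ph+90,al); z=Rt.as_matrix()[:,2]
            g=np.array([.5066,.2043,.128])
            S=best(g+.021*z,Rt,.36)
            for q in S:
                mg=min((q-LO).min(),(HI-q).min())
                if q[4]>.2 and mg>.1: print('G',al,ph,q.round(2),round(mg,2))
        for ca in [-5,175]:
            Rt=down(ca+90,al-90); z=Rt.as_matrix()[:,2]
            S=best(np.array([.5155,-.245,.05])+.021*z,Rt,-.5)
            for q in S:
                mg=min((q-LO).min(),(HI-q).min()); print('  P',al,ca,q.round(2),round(mg,2))
E
python3 srch.py
```

```text
G 30 0 [ 0.39  0.28  1.96 -0.45  0.46 -0.82] 0.46
G 30 30 [ 0.26  0.26  1.98  0.33  0.41 -2.1 ] 0.41
G 30 150 [0.18 0.61 1.45 0.33 1.5  2.18] 0.37
G 30 180 [0.26 0.67 1.35 0.13 1.63 1.81] 0.74
G 30 210 [ 0.35  0.69  1.33 -0.09  1.65  1.41] 0.95
G 30 240 [ 0.43  0.65  1.39 -0.29  1.55  1.03] 0.75
G 30 270 [ 0.5   0.57  1.52 -0.47  1.35  0.67] 0.57
G 30 300 [ 0.52  0.46  1.69 -0.6   1.08  0.31] 0.44
G 30 330 [ 0.49  0.35  1.85 -0.66  0.76 -0.11] 0.38
  P 30 -5 [-0.4   1.11  0.96 -0.31  2.08 -1.89] 0.66
  P 30 175 [-0.71  0.56  2.11  2.24  0.7  -1.15] 0.41
G 40 120 [0.07 0.57 1.57 0.63 1.39 2.45] 0.1
G 40 150 [0.15 0.69 1.38 0.41 1.65 2.15] 0.4
G 40 180 [0.25 0.76 1.25 0.16 1.81 1.8 ] 0.75
G 40 210 [ 0.36  0.78  1.22 -0.11  1.83  1.42] 0.93
G 40 240 [ 0.46  0.73  1.31 -0.37  1.71  1.05] 0.67
G 40 270 [ 0.54  0.63  1.48 -0.59  1.46  0.74] 0.45
G 40 300 [ 0.58  0.5   1.69 -0.78  1.14  0.47] 0.26
  P 40 -5 [-0.41  1.01  1.06 -0.26  1.9  -1.87] 0.68
  P 40 175 [-0.68  0.5   2.06  1.98  0.48 -0.87] 0.46
G 50 120 [0.03 0.63 1.55 0.74 1.5  2.38] 0.17
G 50 150 [0.12 0.77 1.32 0.49 1.79 2.14] 0.
[... 194 characters left out ...]
79] 0.34
  P 50 -5 [-0.42  0.92  1.17 -0.22  1.72 -1.87] 0.68
  P 50 175 [-0.64  0.47  2.    1.44  0.35 -0.31] 0.35
G 60 0 [0.48 0.33 2.17 4.05 0.53 1.  ] 0.13
G 60 30 [0.2  0.3  2.22 2.51 0.48 1.98] 0.3
G 60 60 [0.   0.39 2.07 1.6  0.85 2.38] 0.17
G 60 90 [-0.05  0.54  1.82  1.15  1.24  2.41] 0.14
G 60 120 [0.   0.7  1.53 0.85 1.61 2.33] 0.22
G 60 150 [0.1  0.84 1.26 0.57 1.93 2.14] 0.41
G 60 180 [0.23 0.94 1.08 0.24 2.14 1.82] 0.73
G 60 210 [ 0.37  0.96  1.04 -0.16  2.18  1.4 ] 0.81
G 60 240 [ 0.5   0.9   1.16 -0.52  2.    1.04] 0.52
G 60 270 [ 0.61  0.77  1.4  -0.8   1.7   0.82] 0.24
  P 60 -5 [-0.44  0.83  1.28 -0.17  1.53 -1.87] 0.68
  P 60 175 [-0.61  0.47  1.92  0.74  0.38  0.41] 0.38
```

```bash
python3 - <<'E'
from h import *
p,Rc=plan([.5164,.2081,.1158],down(111,30),5)
E
```

```text
[{"delta_pos":[-0.0007,-0.0014,0.0],"turn":[2.88,-0.0,0.01]},{"delta_pos":[-0.0007,-0.0014,0.0001],"turn":[2.88,-0.0,0.01]},{"delta_pos":[-0.0007,-0.0013,0.0002],"turn":[2.89,-0.0,0.01]},{"delta_pos":[-0.0006,-0.0013,0.0002],"turn":[2.88,-0.0,0.01]},{"delta_pos":[-0.0007,-0.0014,0.0003],"turn":[2.89,-0.01,0.01]}]
end [0.5164 0.2081 0.1157] maxstep 0.0016 2.89
```

Emit:
move_arm([
  {"delta_pos": [-0.0007,-0.0014,0],"turn": [2.9,0,0]},
  {"delta_pos": [-0.0007,-0.0014,0],"turn": [2.9,0,0]},
  {"delta_pos": [-0.0007,-0.0014,0],"turn": [2.9,0,0]},
  {"delta_pos": [-0.0007,-0.0014,0],"turn": [2.9,0,0]},
  {"delta_pos": [-0.0007,-0.0014,0],"turn": [2.9,0,0]},
])

```text
time: 5.25
ee_pos: [0.5169, 0.2119, 0.1189]
orientation: [0.539, 0.793, 0.238, 0.157]
ft_force: [-0.2, 0.4, 0.1]
gripper_width: 0.0856
```

Emit:
move_arm([
  {"delta_pos": [0,0,0],"turn": [0,0,0]},
  {"delta_pos": [0,0,0],"turn": [0,0,0]},
])

```text
time: 5.45
ee_pos: [0.5168, 0.2122, 0.1183]
orientation: [0.539, 0.792, 0.239, 0.157]
ft_force: [0.3, -0.4, -0.6]
gripper_width: 0.0852
```

```bash
python3 - <<'E'
from h import *
st=r.read_state(); im=r.grab_frame('wrist'); save('w4',im)
print(st['ee_pos'],st['joint_positions'].round(3),st['qd'].round(2),st['time'],st['ft_force'])
o=R.from_quat(st['orientation']).as_matrix(); print(o.round(3))
print('vial in tool', o.T@(np.array([.5066,.2043,.134])-st['ee_pos']))
plan([.5164,.2081,.1158],down(111,30),2)
E
```

```text
[0.51675307 0.21218064 0.11828883] [ 0.303  0.234  2.01   0.154  0.323 -1.775] [ 0.    0.    0.01  0.   -0.    0.01] 5.45 [ 0.32774957 -0.36058716 -0.64090262]
[[-0.369  0.779  0.507]
 [ 0.93   0.304  0.209]
 [ 0.009  0.548 -0.836]]
vial in tool [-0.00343768 -0.0016886  -0.01993392]
[{"delta_pos":[-0.0019,-0.0012,0.0005],"turn":[1.6,-0.4,0.11]},{"delta_pos":[-0.0019,-0.0013,0.0005],"turn":[1.61,-0.39,0.11]}]
end [0.5164 0.2081 0.1157] maxstep 0.0024 1.66
```

View pics/w4.png

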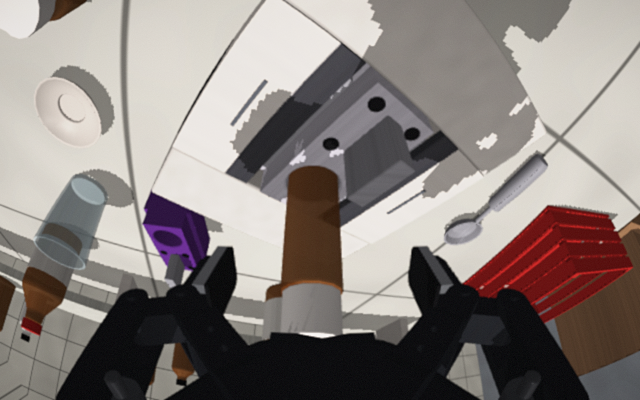

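Emit:
move_arm([
  {"delta_pos": [-0.0018,-0.0012,0.0005],"turn": [1.6,-0.4,0.1]},
  {"delta_pos": [-0.0018,-0.0012,0.0005],"turn": [1.6,-0.4,0.1]},
  {"delta_pos": [0,0,0],"turn": [0,0,0]},
])

```text
time: 5.8
ee_pos: [0.5166, 0.2083, 0.1157]
orientation: [0.547, 0.796, 0.213, 0.146]
ft_force: [1.1, -0.2, 0.3]
gripper_width: 0.0849
```

```bash
python3 - <<'E'
from h import *
st=r.read_state(); im=r.grab_frame('wrist'); save('w5',im[140:400,150:500])
print(st['ee_pos'],st['joint_positions'].round(3),st['qd'].round(2),st['time'],st['ft_force'])
o=R.from_quat(st['orientation']).as_matrix(); print(o.round(3))
print('vial in tool', o.T@(np.array([.5066,.2043,.134])-st['ee_pos']))
E
```

```text
[0.51663561 0.20830516 0.11570553] [ 0.304  0.246  1.98   0.081  0.396 -1.7  ] [ 0.   -0.    0.02  0.04 -0.03 -0.03] 5.8 [ 1.12399038 -0.20123909  0.33048138]
[[-0.358  0.809  0.466]
 [ 0.934  0.31   0.179]
 [ 0.     0.499 -0.866]]
vial in tool [-0.00014466 -0.00022594 -0.02124548]
```

View pics/w5.png

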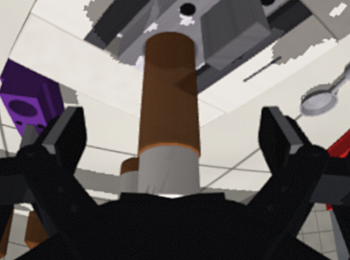

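Emit:
move_arm([
  {"delta_pos": [0,0,0],"turn": [0,0,0]},
  {"delta_pos": [0,0,0],"turn": [0,0,0]},
  {"delta_pos": [0,0,0],"turn": [0,0,0]},
  {"delta_pos": [0,0,0],"turn": [0,0,0]},
  {"delta_pos": [0,0,0],"turn": [0,0,0]},
], hand=0, squeeze=50)

```text
time: 6.35
ee_pos: [0.5165, 0.2083, 0.1156]
orientation: [0.548, 0.796, 0.213, 0.146]
ft_force: [-0.4, -0.6, 0.2]
gripper_width: 0.0268
```

Emit:
move_arm([
  {"delta_pos": [0,0,0],"turn": [0,0,0]},
  {"delta_pos": [0,0,0],"turn": [0,0,0]},
])

```text
time: 6.55
ee_pos: [0.5165, 0.2083, 0.1155]
orientation: [0.548, 0.796, 0.213, 0.146]
ft_force: [0.2, 0.3, 0.9]
gripper_width: 0.0266
```

Emit:
move_arm([
  {"delta_pos": [0,0.005,-0.0087],"turn": [0,0,0]},
  {"delta_pos": [0,0.005,-0.0087],"turn": [0,0,0]},
  {"delta_pos": [0,0.005,-0.0087],"turn": [0,0,0]},
  {"delta_pos": [0,0.0075,-0.013],"turn": [0,0,0]},
  {"delta_pos": [0,0.0075,-0.013],"turn": [0,0,0]},
])

```text
time: 7.05
ee_pos: [0.5166, 0.2082, 0.177]
orientation: [0.548, 0.796, 0.213, 0.146]
ft_force: [0.2, 0.3, -0.7]
gripper_width: 0.0268
```

Emit:
move_arm([
  {"delta_pos": [0,0.01,-0.0173],"turn": [0,0,0]},
  {"delta_pos": [0,0.01,-0.0173],"turn": [0,0,0]},
])

```text
time: 7.25
ee_pos: [0.5165, 0.2082, 0.2173]
orientation: [0.548, 0.796, 0.213, 0.146]
ft_force: [-0.2, -0.6, -1.3]
gripper_width: 0.0268
```

```bash
python3 - <<'E'
from h import *
st=r.read_state(); im=r.grab_frame('wrist'); save('w6',im);a=r.grab_frame('scene'); save('s6',cv2.resize(a[150:300,300:500],(0,0),fx=3,fy=3))
print(st['ee_pos'],st['joint_positions'].round(3),st['time'],st['ft_force'],st['gripper_width'])
E
```

```text
[0.51654354 0.20817231 0.21725836] [ 0.304  0.09   1.886  0.052  0.644 -1.666] 7.25 [-0.19366825 -0.55539601 -1.30337906] 0.02677459781424521
```

View pics/w6.png

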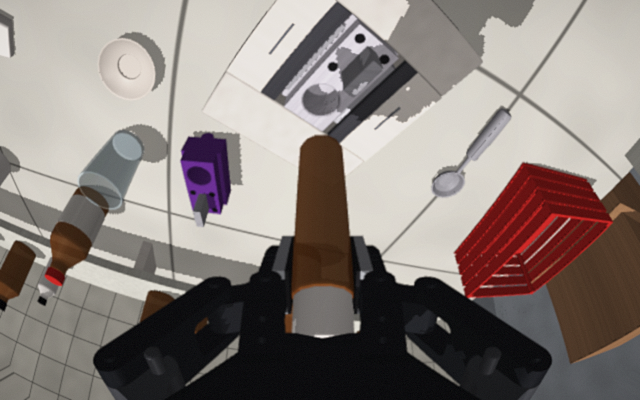

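View pics/s6.png

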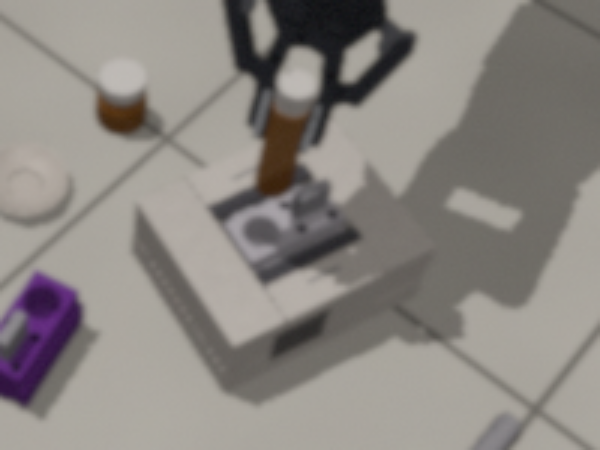

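```bash
python3 - <<'E'
from h import *
st=r.read_state(); o=R.from_quat(st['orientation']).as_matrix(); g=st['ee_pos']-.021*o[:,2]
print(projw(g+[0,0,-.086],st),projw(g+[0,0,-.0],st), o[:,2])
plan([.545,-.17,.26],down(85,0),10)
from kin import *
q=st['joint_positions']
from h import down
for pp,rr in [([.545,-.17,.26],down(85,0))]: print(ik(np.array(pp),rr,q))
for x in [.013]:
  for h in [.05,.1]:
    Rt=down(85,-60);z=Rt.as_matrix()[:,2]; print(ik(np.array([.5155+.013,-.2462,h])+.021*z,Rt,np.array([-.4,1.1,.96,-.3,2.08,-1.9])))
E
```

```text
[[321.2983004  150.31632676]] [[321.04462418 271.9926656 ]] [ 0.46983841  0.17995469 -0.86421535]
[{"delta_pos":[-0.0363,-0.0074,-0.009],"turn":[2.97,-0.69,2.53]},{"delta_pos":[-0.0367,-0.0062,-0.0083],"turn":[2.97,-0.68,2.53]},{"delta_pos":[-0.0371,-0.005,-0.0075],"turn":[2.97,-0.68,2.53]},{"delta_pos":[-0.0374,-0.0038,-0.0069],"turn":[2.97,-0.69,2.53]},{"delta_pos":[-0.0376,-0.0024,-0.0062],"turn":[2.97,-0.68,2.53]}]
[{"delta_pos":[-0.0377,-0.0011,-0.0057],"turn":[2.97,-0.69,2.53]},{"delta_pos":[-0.0378,0.0003,-0.0052],"turn":[2.97,-0.68,2.53]},{"delta_pos":[-0.0378,0.0017,-0.0049],"turn":[2.96,-0.69,2.53]},{"delta_pos":[-0.0378,0.0031,-0.0045],"turn":[2.97,-0.68,2.54]},{"delta_pos":[-0.0377,0.0046,-0.0042],"turn":[2.96,-0.69,2.53]}]
end [ 0.545 -0.17   0.26 ] maxstep 0.0382 3.97
(array([-3.66821267e-01,  3.26754680e-01,  1.41920018e+00,  1.66009897e-11,
        1.39563779e+00, -1.85035113e+00]), np.float64(9.811336198063309e-11))
(array([-0.39767981,  1.13876999,  0.89629718, -0.31337267,  2.11000979,
       -1.89471025]), np.float64(2.964295475749168e-14))
(array([-0.39767981,  1.06810899,  0.90712945, -0.32535316,  2.16681601,
       -1.91698475]), np.float64(8.292366793227757e-12))
```

Emit:
move_arm([
  {"delta_pos": [-0.0363,-0.0074,-0.009],"turn": [3,-0.7,2.5]},
  {"delta_pos": [-0.0367,-0.0062,-0.0083],"turn": [3,-0.7,2.5]},
  {"delta_pos": [-0.0371,-0.005,-0.0075],"turn": [3,-0.7,2.5]},
  {"delta_pos": [-0.0374,-0.0038,-0.0069],"turn": [3,-0.7,2.5]},
  {"delta_pos": [-0.0376,-0.0024,-0.0062],"turn": [3,-0.7,2.5]},
])

```text
time: 7.85
ee_pos: [0.5303, 0.0175, 0.2363]
orientation: [0.652, 0.747, 0.104, 0.073]
ft_force: [0.4, 0.0, -0.9]
gripper_width: 0.0267
```

Emit:
move_arm([
  {"delta_pos": [-0.0377,-0.0011,-0.0057],"turn": [3,-0.7,2.5]},
  {"delta_pos": [-0.0378,0.0003,-0.0052],"turn": [3,-0.7,2.5]},
  {"delta_pos": [-0.0378,0.0017,-0.0049],"turn": [3,-0.7,2.5]},
  {"delta_pos": [-0.0378,0.0031,-0.0045],"turn": [3,-0.7,2.5]},
  {"delta_pos": [-0.0377,0.0046,-0.0042],"turn": [3,-0.7,2.5]},
])

```text
time: 8.35
ee_pos: [0.5448, -0.1716, 0.2573]
orientation: [0.736, 0.677, -0.007, -0.002]
ft_force: [0.3, -0.1, -0.5]
gripper_width: 0.0265
```

Emit:
move_arm([
  {"delta_pos": [0,0,0],"turn": [0,0,0]},
  {"delta_pos": [0,0,0],"turn": [0,0,0]},
])

```text
time: 8.55
ee_pos: [0.5449, -0.1704, 0.2566]
orientation: [0.736, 0.677, -0.006, -0.002]
ft_force: [0.4, -0.0, -1.0]
gripper_width: 0.027
```

```bash
python3 - <<'E'
from h import *
import pickle
st=r.read_state(); im=r.grab_frame('wrist'); save('w7',im); np.save('w7.npy',im); pickle.dump(st,open('w7.pkl','wb'))
print(st['ee_pos'],st['joint_positions'].round(3),st['time'],st['ft_force'],st['gripper_width'])
c=projw([.5157,-.2445,.01],st)[0]; print(c)
x,y=np.clip(c.astype(int)-80,0,None)
save('w7c',cv2.resize(im[y:y+160,x:x+160],(0,0),fx=3.75,fy=3.75,interpolation=cv2.INTER_CUBIC)); print(x,y)
E
```

```text
[ 0.54493397 -0.17044745  0.2566475 ] [-0.363  0.334  1.417 -0.009  1.398 -1.849] 8.55 [ 0.41473872 -0.04617206 -0.96070227] 0.026988282087822328
[263.09302038 145.19329172]
183 65
```

View pics/w7.png

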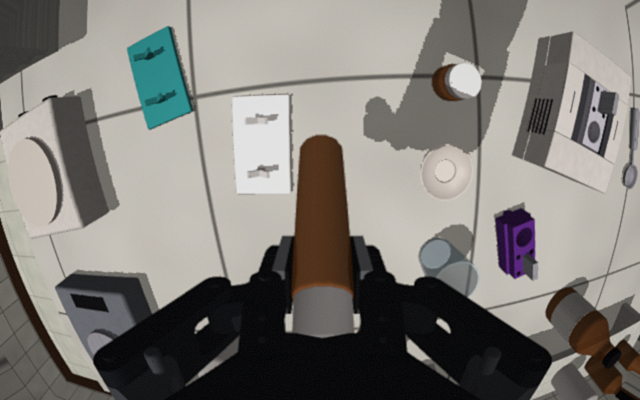

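View pics/w7c.png

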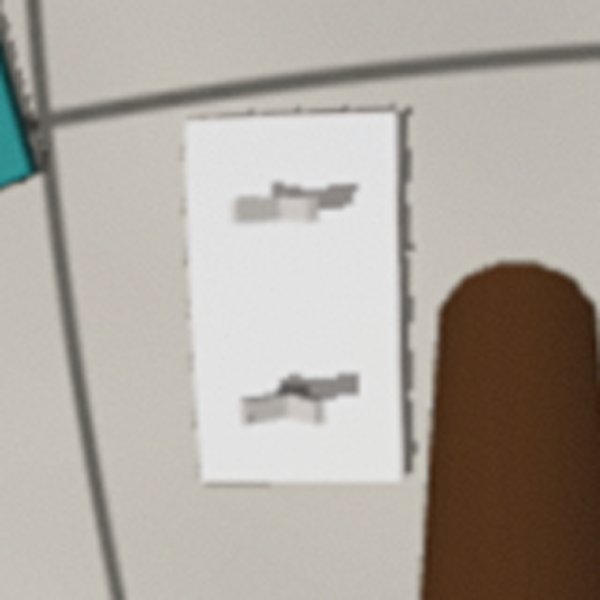

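```bash
python3 - <<'E'
from h import *
import pickle
st=pickle.load(open('w7.pkl','rb'))
C=np.array([(187,120),(400,110),(405,480),(203,483)])/3.75+[183,65]
q=np.array([onz('wrist',p,.01,st) for p in C]); print(q.round(4).tolist(),'c',q.mean(0).round(4))
for i in range(4):
    d=q[(i+1)%4]-q[i]; print('  len',np.linalg.norm(d).round(4),'az',np.rad2deg(np.arctan2(d[1],d[0])).round(1))
E
```

```text
[[0.4491, -0.2773, 0.01], [0.4548, -0.2041, 0.01], [0.582, -0.2152, 0.01], [0.5771, -0.2887, 0.01]] c [ 0.5158 -0.2463  0.01  ]
  len 0.0734 az 85.6
  len 0.1277 az -5.0
  len 0.0736 az -93.8
  len 0.1285 az 174.9
```

```bash
python3 - <<'E'
from h import *
p,Rc=plan([.5107,-.2458,.095],down(85,-60),10)
E
```

```text
[{"delta_pos":[-0.0078,-0.0026,0.0163],"turn":[5.94,0.05,0.01]},{"delta_pos":[-0.0078,-0.0009,0.0164],"turn":[5.94,0.05,0.01]},{"delta_pos":[-0.0078,0.0008,0.0164],"turn":[5.94,0.05,0.01]},{"delta_pos":[-0.0078,0.0025,0.0163],"turn":[5.94,0.05,0.01]},{"delta_pos":[-0.0078,0.0041,0.0159],"turn":[5.95,0.05,0.01]}]
[{"delta_pos":[-0.0078,0.0058,0.0154],"turn":[5.94,0.04,0.01]},{"delta_pos":[-0.0078,0.0073,0.0147],"turn":[5.95,0.04,0.0]},{"delta_pos":[-0.0079,0.0088,0.0139],"turn":[5.94,0.05,0.0]},{"delta_pos":[-0.0079,0.0102,0.0129],"turn":[5.95,0.04,0.01]},{"delta_pos":[-0.0078,0.0116,0.0117],"turn":[5.94,0.05,0.0]}]
end [ 0.5107 -0.2458  0.095 ] maxstep 0.0183 5.95
```

Emit:
move_arm([
  {"delta_pos": [-0.0078,-0.0026,0.0163],"turn": [5.95,0.05,0]},
  {"delta_pos": [-0.0078,-0.0009,0.0164],"turn": [5.95,0.05,0]},
  {"delta_pos": [-0.0078,0.0008,0.0164],"turn": [5.95,0.05,0]},
  {"delta_pos": [-0.0078,0.0025,0.0163],"turn": [5.95,0.05,0]},
  {"delta_pos": [-0.0078,0.0041,0.0159],"turn": [5.95,0.05,0]},
])

```text
time: 9.1
ee_pos: [0.5281, -0.2073, 0.1765]
orientation: [0.71, 0.654, -0.179, -0.192]
ft_force: [0.2, 0.8, -0.2]
gripper_width: 0.0266
```

Emit:
move_arm([
  {"delta_pos": [-0.0078,0.0058,0.0154],"turn": [5.95,0.05,0]},
  {"delta_pos": [-0.0078,0.0073,0.0147],"turn": [5.95,0.05,0]},
  {"delta_pos": [-0.0079,0.0088,0.0139],"turn": [5.95,0.05,0]},
  {"delta_pos": [-0.0079,0.0102,0.0129],"turn": [5.95,0.05,0]},
  {"delta_pos": [-0.0078,0.0116,0.0117],"turn": [5.95,0.05,0]},
])

```text
time: 9.6
ee_pos: [0.5111, -0.2453, 0.0953]
orientation: [0.637, 0.585, -0.339, -0.37]
ft_force: [0.5, -0.3, -0.5]
gripper_width: 0.0267
```

Emit:
move_arm([
  {"delta_pos": [0,0,0],"turn": [0,0,0]},
  {"delta_pos": [0,0,0],"turn": [0,0,0]},
])

```text
time: 9.8
ee_pos: [0.5113, -0.2454, 0.0957]
orientation: [0.638, 0.586, -0.337, -0.368]
ft_force: [1.6, 0.7, 0.4]
gripper_width: 0.0267
```

```bash
python3 - <<'E'
from h import *
st=r.read_state(); im=r.grab_frame('wrist'); save('w8',im); a=r.grab_frame('side'); save('s8',cv2.resize(a[220:400,230:470],(0,0),fx=3,fy=3)); b=r.grab_frame('scene'); save('t8',cv2.resize(b[60:220,170:350],(0,0),fx=3.7,fy=3.7))
print(st['ee_pos'],st['joint_positions'].round(3),st['time'],st['ft_force'],st['gripper_width'])
o=R.from_quat(st['orientation']).as_matrix(); print(o.round(3)); g=st['ee_pos']-.021*o[:,2]
print('grip',g)
E
```

```text
[ 0.51126013 -0.24543521  0.09566594] [-0.398  1.062  0.903 -0.328  2.175 -1.923] 9.8 [1.59486479 0.72458961 0.42923837] 0.026692093036844503
[[ 0.085  0.5   -0.862]
 [ 0.996 -0.042  0.074]
 [ 0.001 -0.865 -0.502]]
grip [ 0.52935928 -0.24699416  0.10620116]
```

View pics/w8.png

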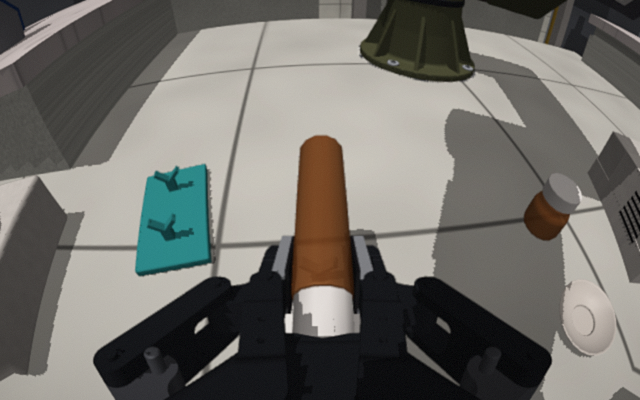

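View pics/s8.png

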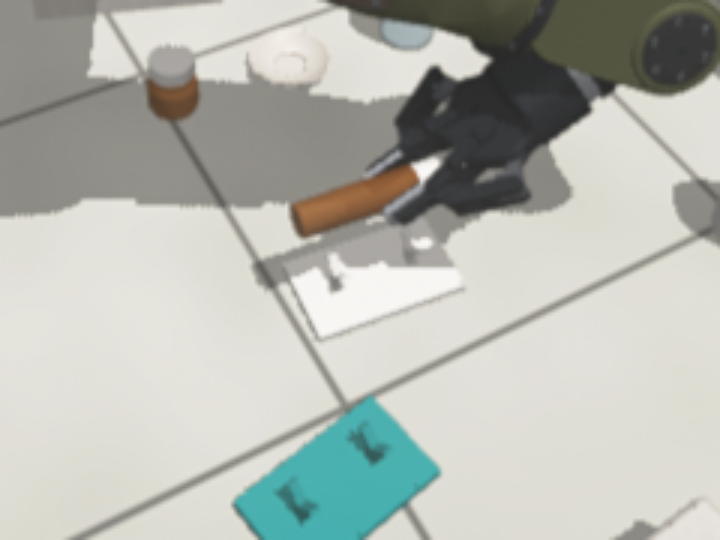

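View pics/t8.png

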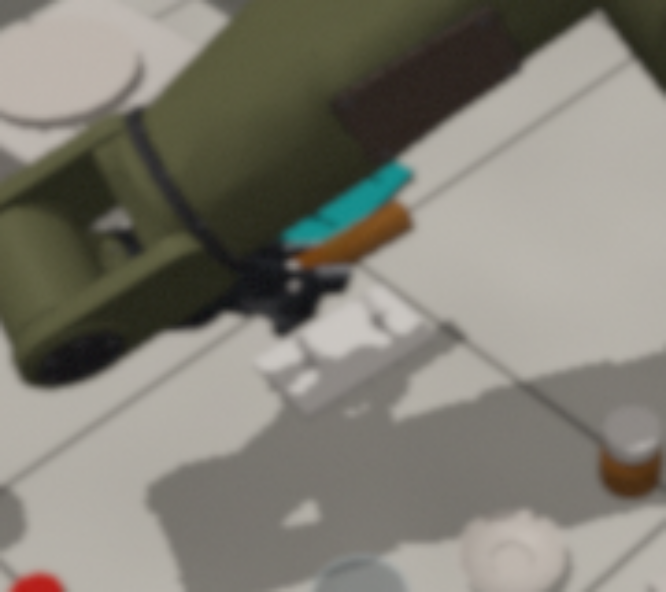

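Emit:
move_arm([
  {"delta_pos": [-0.0005,0.013,0.0075],"turn": [0,0,0]},
  {"delta_pos": [0,0.013,0.0075],"turn": [0,0,0]},
  {"delta_pos": [0,0.0087,0.005],"turn": [0,0,0]},
  {"delta_pos": [0,0.007,0.004],"turn": [0,0,0]},
  {"delta_pos": [0,0.0035,0.002],"turn": [0,0,0]},
])

```text
time: 10.45
ee_pos: [0.5107, -0.2466, 0.0424]
orientation: [0.638, 0.585, -0.338, -0.369]
ft_force: [0.3, -0.2, -1.1]
gripper_width: 0.027
```

Emit:
move_arm([
  {"delta_pos": [0,0.0035,0.002],"turn": [0,0,0]},
  {"delta_pos": [0,0.0022,0.0013],"turn": [0,0,0]},
  {"delta_pos": [0,0,0],"turn": [0,0,0]},
])

```text
time: 10.75
ee_pos: [0.5109, -0.2467, 0.0369]
orientation: [0.638, 0.585, -0.338, -0.369]
ft_force: [-0.5, 0.3, -1.0]
gripper_width: 0.0267
```

```bash
python3 - <<'E'
from h import *
st=r.read_state(); a=r.grab_frame('side'); save('s9',cv2.resize(a[220:400,230:470],(0,0),fx=3,fy=3))
print(st['ee_pos'],st['joint_positions'].round(3),st['time'],st['ft_force'],st['gripper_width'])
o=R.from_quat(st['orientation']).as_matrix(); g=st['ee_pos']-.021*o[:,2]
print('grip',g)
E
```

```text
[ 0.51091401 -0.24669225  0.03690007] [-0.399  1.146  0.889 -0.316  2.11  -1.897] 10.75 [-0.53014541  0.28219235 -0.99214879] 0.026708697729516267
grip [ 0.52903761 -0.24827325  0.04738985]
```

View pics/s9.png

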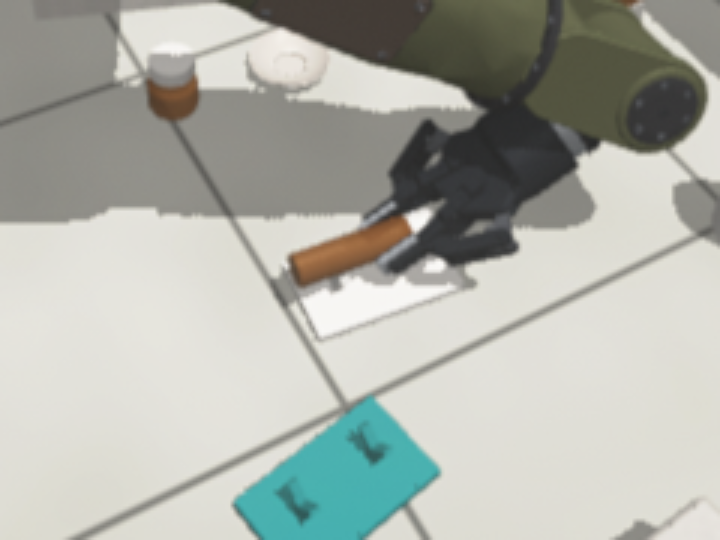

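Emit:
move_arm([
  {"delta_pos": [0,0.0015,0.0009],"turn": [0,0,0]},
  {"delta_pos": [0.0005,0,0],"turn": [0,0,0]},
])

```text
time: 11.0
ee_pos: [0.5109, -0.2462, 0.0353]
orientation: [0.638, 0.585, -0.338, -0.369]
ft_force: [0.3, -0.1, -1.7]
gripper_width: 0.0269
```

Emit:
move_arm([
  {"delta_pos": [0,0,0],"turn": [0,0,0]},
  {"delta_pos": [0,0,0],"turn": [0,0,0]},
  {"delta_pos": [0,0,0],"turn": [0,0,0]},
  {"delta_pos": [0,0,0],"turn": [0,0,0]},
  {"delta_pos": [0,0,0],"turn": [0,0,0]},
], hand=0.6)

```text
time: 11.5
ee_pos: [0.5109, -0.2462, 0.0353]
orientation: [0.638, 0.585, -0.338, -0.369]
ft_force: [0.6, -0.3, -0.4]
gripper_width: 0.0509
```

```bash
python3 - <<'E'
from h import *
st=r.read_state(); a=r.grab_frame('side'); save('s10',cv2.resize(a[220:400,230:470],(0,0),fx=3,fy=3));a=r.grab_frame('wrist'); save('w10',a)
print(st['ee_pos'],st['time'],st['ft_force'],st['gripper_width'])
E
```

```text
[ 0.51094305 -0.24621351  0.03532337] 11.5 [ 0.55000594 -0.33193682 -0.41471467] 0.05094670472218535
```

View pics/s10.png

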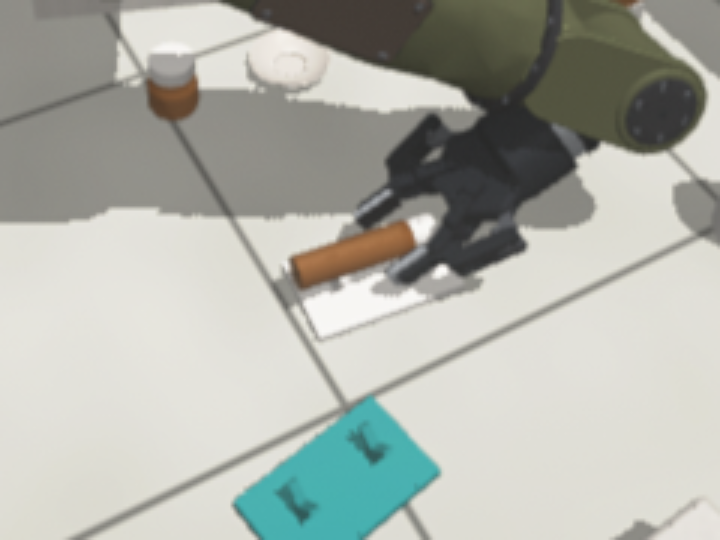

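View pics/w10.png

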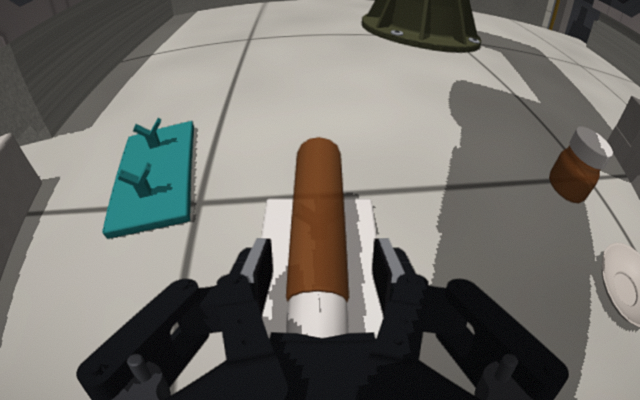

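Emit:
move_arm([
  {"delta_pos": [0,-0.013,-0.0075],"turn": [0,0,0]},
  {"delta_pos": [0,-0.0173,-0.01],"turn": [0,0,0]},
  {"delta_pos": [0,-0.0216,-0.0125],"turn": [0,0,0]},
  {"delta_pos": [0,-0.026,-0.015],"turn": [-4,0,0]},
  {"delta_pos": [0,-0.026,-0.02],"turn": [-6,0,0]},
])

```text
time: 12.1
ee_pos: [0.5129, -0.2462, 0.1596]
orientation: [0.668, 0.613, -0.285, -0.311]
ft_force: [1.0, -0.2, -0.3]
gripper_width: 0.0512
```

```bash
python3 - <<'E'
from h import *
p,Rc=plan([.53,-.17,.27],down(85,0),7)
E
```

```text
[{"delta_pos":[0.0111,-0.0111,-0.0113],"turn":[-7.13,-0.0,0.01]},{"delta_pos":[0.0111,-0.0096,-0.0126],"turn":[-7.13,-0.0,0.01]},{"delta_pos":[0.011,-0.008,-0.0137],"turn":[-7.13,-0.0,0.01]},{"delta_pos":[0.0111,-0.0062,-0.0145],"turn":[-7.13,-0.0,0.01]},{"delta_pos":[0.011,-0.0044,-0.0152],"turn":[-7.13,-0.0,0.01]}]
[{"delta_pos":[0.0111,-0.0024,-0.0157],"turn":[-7.13,-0.0,0.0]},{"delta_pos":[0.011,-0.0005,-0.0158],"turn":[-7.13,-0.01,0.01]}]
end [ 0.53 -0.17  0.27] maxstep 0.0194 7.13
```

Emit:
move_arm([
  {"delta_pos": [0.011,-0.0111,-0.0113],"turn": [-7.1,0,0]},
  {"delta_pos": [0.011,-0.0096,-0.0126],"turn": [-7.1,0,0]},
  {"delta_pos": [0.011,-0.008,-0.0137],"turn": [-7.1,0,0]},
  {"delta_pos": [0.011,-0.0062,-0.0145],"turn": [-7.1,0,0]},
  {"delta_pos": [0.011,-0.0044,-0.0152],"turn": [-7.1,0,0]},
])

```text
time: 12.6
ee_pos: [0.5254, -0.1918, 0.24]
orientation: [0.732, 0.671, -0.083, -0.09]
ft_force: [1.6, 0.1, -0.3]
gripper_width: 0.051
```

Emit:
move_arm([
  {"delta_pos": [0.011,-0.0024,-0.0157],"turn": [-7.1,0,0]},
  {"delta_pos": [0.011,-0.0005,-0.0158],"turn": [-7.1,0,0]},
  {"delta_pos": [0,0,0],"turn": [0,0,0]},
])

```text
time: 12.9
ee_pos: [0.53, -0.1699, 0.2736]
orientation: [0.737, 0.676, 0.001, 0.002]
ft_force: [-0.4, -0.2, -0.9]
gripper_width: 0.0514
```

```bash
python3 - <<'E'
from h import *
import pickle
st=r.read_state(); im=r.grab_frame('wrist'); save('w11',im); np.save('w11.npy',im); pickle.dump(st,open('w11.pkl','wb'))
print(st['ee_pos'],st['joint_positions'].round(3),st['time'],st['ft_force'],st['gripper_width'])
c=projw([.5158,-.2463,.03],st)[0]; x,y=np.clip(c.astype(int)-80,0,None); print(c,x,y)
save('w11c',cv2.resize(im[y:y+160,x:x+160],(0,0),fx=3.75,fy=3.75,interpolation=cv2.INTER_CUBIC))
xu=np.array([.9962,-.0872,0]); c0=np.array([.5158,-.2463,.045])
for s in [-.073,-.013,.026,.047]: print(s,(projw(c0+s*xu,st)[0]-[x,y])*3.75)
E
```

```text
[ 0.53002626 -0.16990467  0.27362938] [-0.376  0.283  1.444 -0.     1.409 -1.861] 12.9 [-0.42587617 -0.23999175 -0.91598394] 0.051397389489565425
[261.21469288 154.6563469 ] 181 74
-0.073 [285.51694901  87.1880977 ]
-0.013 [290.50895081 271.24113608]
0.026 [295.6390331 387.0952829]
0.047 [298.90785465 447.34129029]
```

View pics/w11c.png

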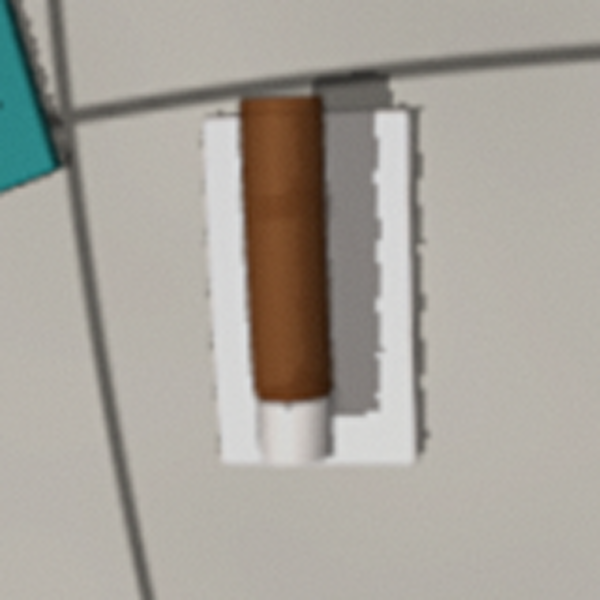

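```bash
python3 - <<'E'
from h import *
p,Rc=plan([.513,.202,.24],down(71.9,0),10)
E
```

```text
[{"delta_pos":[0.037,-0.0049,0.0031],"turn":[-0.01,0.01,1.32]},{"delta_pos":[0.0368,-0.0057,0.0031],"turn":[-0.01,0.01,1.32]},{"delta_pos":[0.0367,-0.0066,0.0031],"turn":[-0.01,0.01,1.32]},{"delta_pos":[0.0365,-0.0074,0.0032],"turn":[-0.01,0.01,1.32]},{"delta_pos":[0.0364,-0.0083,0.0032],"turn":[-0.01,0.01,1.31]}]
[{"delta_pos":[0.0362,-0.0091,0.0032],"turn":[-0.01,0.01,1.32]},{"delta_pos":[0.0359,-0.0099,0.0031],"turn":[-0.01,0.01,1.31]},{"delta_pos":[0.0357,-0.0107,0.0032],"turn":[-0.01,0.01,1.32]},{"delta_pos":[0.0354,-0.0116,0.0032],"turn":[-0.0,0.0,1.31]},{"delta_pos":[0.0352,-0.0123,0.0031],"turn":[-0.01,0.01,1.32]}]
end [0.513 0.202 0.24 ] maxstep 0.0375 1.32
```

Emit:
move_arm([
  {"delta_pos": [0.037,-0.0049,0.0032],"turn": [0,0,1.3]},
  {"delta_pos": [0.0368,-0.0057,0.0032],"turn": [0,0,1.3]},
  {"delta_pos": [0.0367,-0.0066,0.0032],"turn": [0,0,1.3]},
  {"delta_pos": [0.0365,-0.0074,0.0032],"turn": [0,0,1.3]},
  {"delta_pos": [0.0364,-0.0083,0.0032],"turn": [0,0,1.3]},
], hand=1)

```text
time: 13.45
ee_pos: [0.5216, 0.0166, 0.2522]
orientation: [0.775, 0.633, -0.003, -0.003]
ft_force: [0.5, -0.2, -0.0]
gripper_width: 0.0854
```

Emit:
move_arm([
  {"delta_pos": [0.0362,-0.0091,0.0032],"turn": [0,0,1.3]},
  {"delta_pos": [0.0359,-0.0099,0.0032],"turn": [0,0,1.3]},
  {"delta_pos": [0.0357,-0.0107,0.0032],"turn": [0,0,1.3]},
  {"delta_pos": [0.0354,-0.0116,0.0032],"turn": [0,0,1.3]},
  {"delta_pos": [0.0352,-0.0123,0.0032],"turn": [0,0,1.3]},
])

```text
time: 13.95
ee_pos: [0.513, 0.2029, 0.2363]
orientation: [0.809, 0.588, -0.004, -0.002]
ft_force: [0.4, -0.2, 0.6]
gripper_width: 0.0855
```

Emit:
move_arm([
  {"delta_pos": [0,0,0],"turn": [0,0,0]},
  {"delta_pos": [0,0,0],"turn": [0,0,0]},
])

```text
time: 14.15
ee_pos: [0.5131, 0.2018, 0.2362]
orientation: [0.808, 0.589, -0.004, -0.002]
ft_force: [-0.4, -0.8, 0.5]
gripper_width: 0.0852
```

```bash
python3 - <<'E'
from h import *
import pickle
st=r.read_state(); im=r.grab_frame('wrist'); save('w12',im); np.save('w12.npy',im); pickle.dump(st,open('w12.pkl','wb'))
print(st['ee_pos'],st['orientation'],st['joint_positions'].round(3),st['time'],st['ft_force'],st['gripper_width'])
c=projw([.476,.214,.09],st)[0]; x,y=np.clip(c.astype(int)-80,0,None); print(c,x,y)
big=cv2.resize(im[y:y+160,x:x+160],(0,0),fx=3.75,fy=3.75,interpolation=cv2.INTER_CUBIC)
C=np.array([.486,.211,0]); X=np.array([.9505,-.3107,0]); Y=np.array([.3107,.9505,0]);Z=np.array([0,0,1])
save('w12r',big)
L=C-.022*X
for z,s in [(.115,1),(.085,1)]:
    pts=[(projw(L+a*.015*X+b*.005*Y+z*Z,st)[0]-[x,y])*3.75 for a,b in [(1,1),(1,-1),(-1,-1),(-1,1)]]
    cv2.polylines(big,[np.int32(pts)],True,(255,0,0),1)
pts=[(projw(C+a*.045*X+b*.020*Y+.085*Z,st)[0]-[x,y])*3.75 for a,b in [(1,1),(1,-1),(-1,-1),(-1,1)]]
cv2.polylines(big,[np.int32(pts)],True,(0,0,255),1)
save('w12c',big)
E
```

```text
[0.51311956 0.20180131 0.23618566] [ 0.80835796  0.58867727 -0.00350739 -0.00204543] [ 0.308  0.303  1.505  0.002  1.341 -0.952] 14.15 [-0.41084993 -0.76750201  0.49379569] 0.08519993850240423
[321.77838545 140.81200771] 241 60
```

View pics/w12c.png

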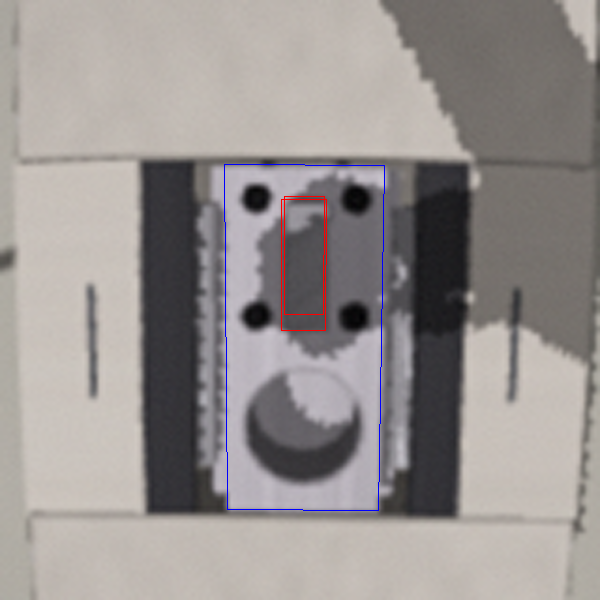

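View pics/w12r.png

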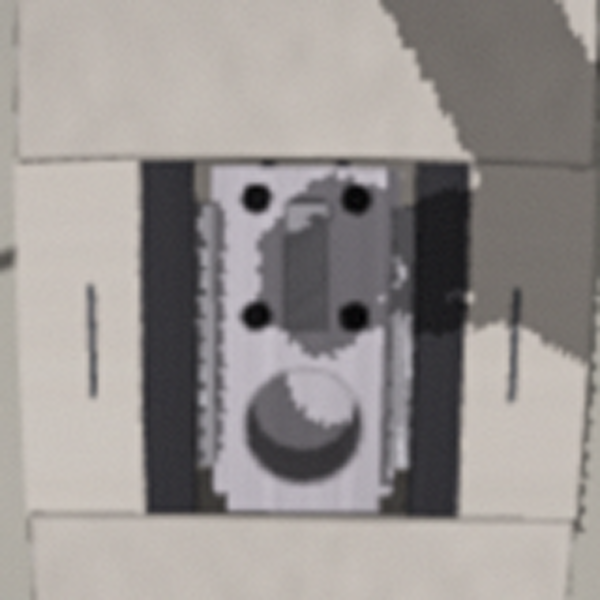

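```bash
python3 - <<'E'
from h import *
p,Rc=plan([.4653,.2183,.13],down(71.9,0),5)
p,Rc=plan([.4653,.2183,.089],down(71.9,0),3,p0=p,R0=Rc)
E
```

```text
[{"delta_pos":[0.0004,-0.01,0.0213],"turn":[-0.08,0.03,0.03]},{"delta_pos":[0.0003,-0.0101,0.0213],"turn":[-0.08,0.03,0.03]},{"delta_pos":[0.0003,-0.0101,0.0213],"turn":[-0.08,0.03,0.03]},{"delta_pos":[0.0003,-0.0102,0.0214],"turn":[-0.08,0.03,0.04]},{"delta_pos":[0.0003,-0.0101,0.0213],"turn":[-0.07,0.04,0.03]}]
end [0.4653 0.2182 0.13  ] maxstep 0.0237 0.09
[{"delta_pos":[0.0,-0.0,0.0137],"turn":[-0.0,-0.0,0.0]},{"delta_pos":[0.0,-0.0,0.0136],"turn":[-0.0,-0.0,0.0]},{"delta_pos":[0.0,-0.0,0.0137],"turn":[-0.0,-0.0,0.0]}]
end [0.4653 0.2182 0.089 ] maxstep 0.0137 0.0
```

Emit:
move_arm([
  {"delta_pos": [0.0003,-0.0101,0.0213],"turn": [-0.08,0.03,0.03]},
  {"delta_pos": [0.0003,-0.0101,0.0213],"turn": [-0.08,0.03,0.03]},
  {"delta_pos": [0.0003,-0.0101,0.0213],"turn": [-0.08,0.03,0.03]},
  {"delta_pos": [0.0003,-0.0101,0.0213],"turn": [-0.08,0.03,0.03]},
  {"delta_pos": [0.0003,-0.0101,0.0213],"turn": [-0.08,0.03,0.03]},
])

```text
time: 14.7
ee_pos: [0.4654, 0.2176, 0.1298]
orientation: [0.81, 0.586, 0.001, 0.0]
ft_force: [0.4, -0.6, 1.0]
gripper_width: 0.0856
```

Emit:
move_arm([
  {"delta_pos": [0,0,0.0137],"turn": [0,0,0]},
  {"delta_pos": [0,0,0.0137],"turn": [0,0,0]},
  {"delta_pos": [0,0,0.0137],"turn": [0,0,0]},
  {"delta_pos": [0,0,0],"turn": [0,0,0]},
])

```text
time: 15.1
ee_pos: [0.4653, 0.2183, 0.0877]
orientation: [0.81, 0.587, -0.0, -0.0]
ft_force: [-0.7, -0.6, 0.4]
gripper_width: 0.0856
```

```bash
python3 - <<'E'
from h import *
st=r.read_state(); im=r.grab_frame('wrist'); save('w13',im)
print(st['ee_pos'],st['joint_positions'].round(3),st['time'],st['ft_force'],st['gripper_width'])
o=R.from_quat(st['orientation']).as_matrix(); print(o.round(3)); print('lug in tool',o.T@(np.array([.4653,.2183,.1])-st['ee_pos']))
E
```

```text
[0.46526109 0.21830262 0.08765883] [ 0.367  0.392  1.763  0.     0.987 -0.887] 15.1 [-0.68685054 -0.64169885  0.41891609] 0.08564378049249986
[[ 0.312  0.95  -0.001]
 [ 0.95  -0.312  0.   ]
 [-0.    -0.001 -1.   ]]
lug in tool [ 8.84028888e-06  3.04711654e-05 -1.23411886e-02]
```

View pics/w13.png

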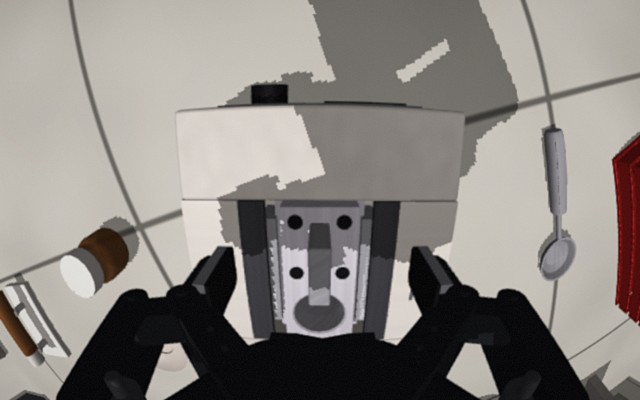

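Emit:
move_arm([
  {"delta_pos": [0,0,-0.0015],"turn": [0,0,0]},
  {"delta_pos": [0,0,0],"turn": [0,0,0]},
  {"delta_pos": [0,0,0],"turn": [0,0,0]},
  {"delta_pos": [0,0,0],"turn": [0,0,0]},
  {"delta_pos": [0,0,0],"turn": [0,0,0]},
], hand=0, squeeze=110)

```text
time: 15.65
ee_pos: [0.4655, 0.219, 0.0909]
orientation: [0.81, 0.587, 0.001, 0.0]
ft_force: [-1.2, -3.1, 1.7]
gripper_width: 0.0122
```

Emit:
move_arm([
  {"delta_pos": [0,0,0],"turn": [0,0,0]},
  {"delta_pos": [0,0,0],"turn": [0,0,0]},
  {"delta_pos": [0,0,0],"turn": [0,0,0]},
])

```text
time: 15.95
ee_pos: [0.4654, 0.2182, 0.0912]
orientation: [0.81, 0.587, 0.0, 0.001]
ft_force: [-3.7, -8.0, 8.8]
gripper_width: 0.0078
```

```bash
python3 - <<'E'
from h import *
st=r.read_state(); im=r.grab_frame('wrist'); save('w14',cv2.resize(im[120:400,150:490],(0,0),fx=2,fy=2))
print(st['ee_pos'],st['joint_positions'].round(3),st['time'],st['ft_force'],st['gripper_width'])
E
```

```text
[0.46538936 0.21817102 0.09120106] [ 3.670e-01  3.860e-01  1.762e+00 -1.000e-03  9.930e-01 -8.860e-01] 15.95 [-3.69188311 -7.9513673   8.84256043] 0.007821027008025703
```

View pics/w14.png

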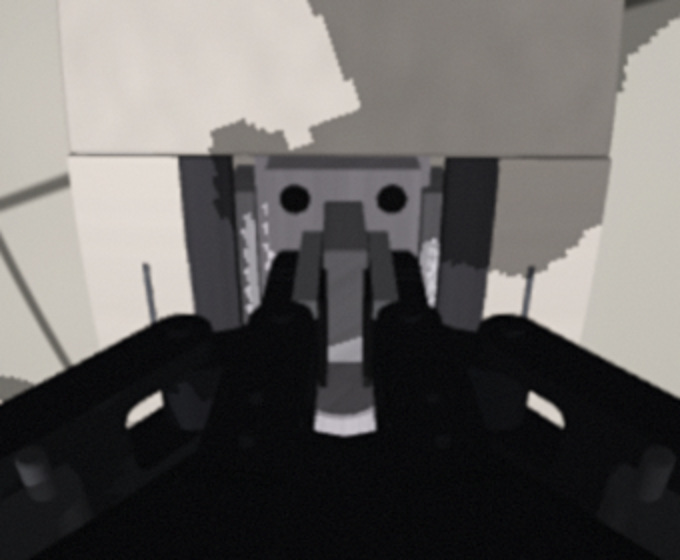

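Emit:
move_arm([
  {"delta_pos": [0.0018,0,0],"turn": [0,-1.7,0]},
  {"delta_pos": [0.0018,0,0],"turn": [0,-1.7,0]},
  {"delta_pos": [0.0018,0,0],"turn": [0,-1.7,0]},
])

```text
time: 16.3
ee_pos: [0.4669, 0.2227, 0.091]
orientation: [0.809, 0.586, -0.037, 0.027]
ft_force: [-4.8, -11.6, 7.5]
gripper_width: 0.0079
```

Emit:
move_arm([
  {"delta_pos": [0.0018,0,0.0001],"turn": [0,-1.7,0]},
  {"delta_pos": [0.0018,0,0.0001],"turn": [0,-1.7,0]},
  {"delta_pos": [0,0,0],"turn": [0,0,0]},
])

```text
time: 16.6
ee_pos: [0.4681, 0.2262, 0.0904]
orientation: [0.807, 0.585, -0.061, 0.045]
ft_force: [-3.8, -14.1, 11.3]
gripper_width: 0.0079
```

```bash
python3 - <<'E'
from h import *
st=r.read_state(); im=r.grab_frame('wrist'); save('w15',cv2.resize(im[120:400,150:490],(0,0),fx=2,fy=2))
print(st['ee_pos'],st['joint_positions'].round(3),st['time'],st['ft_force'],st['ft_torque'],st['gripper_width'])
o=R.from_quat(st['orientation']).as_matrix();print(o.round(3)); print('lean',np.rad2deg(np.arcsin(-o[:,2]@np.array([.3107,.9505,0]))))
E
```

```text
[0.46810847 0.22622261 0.09043017] [ 0.432  0.453  1.672 -0.124  1.123 -0.763] 16.6 [ -3.81783    -14.08227965  11.31875045] [-2.78685475  0.78667318 -0.28051462] 0.007949653562972546
[[ 0.308  0.95  -0.046]
 [ 0.939 -0.311 -0.144]
 [-0.151  0.001 -0.989]]
lean 8.67908474075023
```

View pics/w15.png

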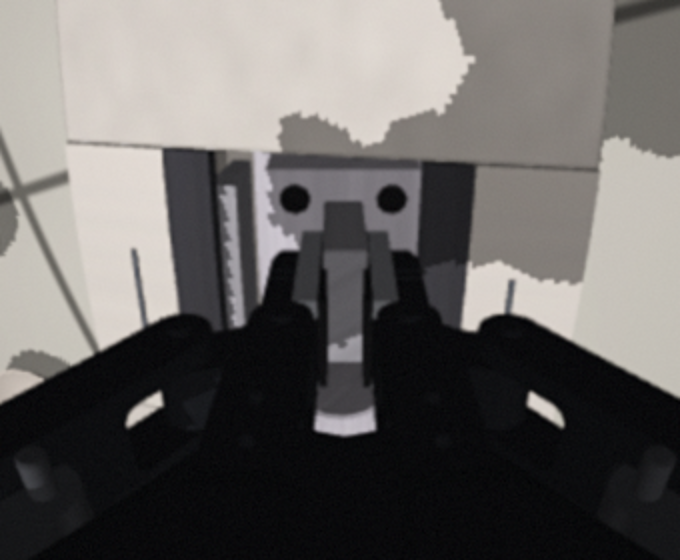

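Emit:
move_arm([
  {"delta_pos": [0.0018,0,0.0001],"turn": [0,-1.5,0]},
  {"delta_pos": [0.0006,0,0.0001],"turn": [0,-0.6,0]},
  {"delta_pos": [0,0,0],"turn": [0,0,0]},
  {"delta_pos": [0,0,0],"turn": [0,0,0]},
])

```text
time: 17.05
ee_pos: [0.4683, 0.2268, 0.09]
orientation: [0.806, 0.584, -0.077, 0.056]
ft_force: [-8.4, -23.4, 16.3]
gripper_width: 0.0077
```

```bash
cat >> h.py <<'E'
def lean(st):
    o=R.from_quat(st['orientation']).as_matrix(); Y=np.array([.3107,.9505,0])
    Xh=np.array([.9505,-.3107,0]); 
    print('lean',np.rad2deg(np.arcsin(-o[:,2]@Y)).round(2),'leanx',np.rad2deg(np.arcsin(-o[:,2]@Xh)).round(2),'tcp offs X,Y from lug',((st['ee_pos']-[.4653,.2183,0])@Xh).round(4),((st['ee_pos']-[.4653,.2183,0])@Y).round(4),'z',st['ee_pos'][2].round(4),'F',st['ft_force'].round(1),'FY',(st['ft_force']@Y).round(1),'T',st['ft_torque'].round(2),'t',st['time'],'w',st['gripper_width'].round(4))
E
python3 - <<'E'
from h import *
lean(r.read_state())
E
```

```text
Traceback (most recent call last):
  File "h.py", line 46, in lean
    print('lean',np.rad2deg(np.arcsin(-o[:,2]@Y)).round(2),'leanx',np.rad2deg(np.arcsin(-o[:,2]@Xh)).round(2),'tcp offs X,Y from lug',((st['ee_pos']-[.4653,.2183,0])@Xh).round(4),((st['ee_pos']-[.4653,.2183,0])@Y).round(4),'z',st['ee_pos'][2].round(4),'F',st['ft_force'].round(1),'FY',(st['ft_force']@Y).round(1),'T',st['ft_torque'].round(2),'t',st['time'],'w',st['gripper_width'].round(4))
                                                                                                                                                                                                                                                                                                                                                                         ^^^^^^^^^^^^^^^^^^^^^^^^^
AttributeError: 'float' object has no attribute 'round'
```

```bash
sed -i "s/st\['gripper_width'\].round(4)/round(float(st['gripper_width']),4)/" h.py; python3 - <<'E'
from h import *
st=r.read_state(); lean(st); im=r.grab_frame('wrist'); save('w16',cv2.resize(im[120:400,150:490],(0,0),fx=2,fy=2))
b=r.grab_frame('scene'); save('t16',cv2.resize(b[150:290,320:460],(0,0),fx=4.2,fy=4.2,interpolation=cv2.INTER_CUBIC))
E
```

```text
lean 10.9 leanx 0.0 tcp offs X,Y from lug 0.0002 0.009 z 0.09 F [ -8.4 -23.4  16.3] FY -24.9 T [-4.64  1.53 -0.25] t 17.05 w 0.0077
```

View pics/w16.png

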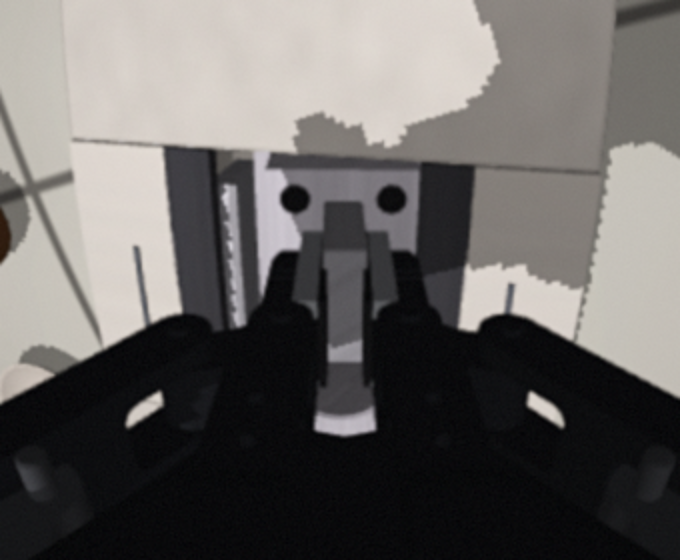

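View pics/t16.png

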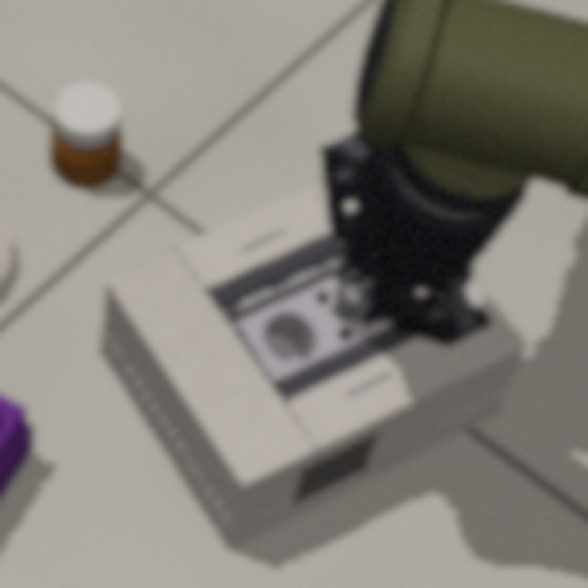

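Emit:
move_arm([
  {"delta_pos": [-0.0019,0,0],"turn": [0,1.8,0]},
  {"delta_pos": [-0.0019,0,0],"turn": [0,1.8,0]},
  {"delta_pos": [-0.0019,0,0],"turn": [0,1.8,0]},
  {"delta_pos": [-0.0019,0,0],"turn": [0,1.8,0]},
  {"delta_pos": [-0.0019,0,0],"turn": [0,1.8,0]},
])

```text
time: 17.65
ee_pos: [0.4662, 0.2201, 0.0912]
orientation: [0.81, 0.587, -0.01, 0.008]
ft_force: [-2.8, -5.0, 6.5]
gripper_width: 0.0076
```

```bash
python3 - <<'E'
from h import *
lean(r.read_state())
E
```

```text
lean 1.49 leanx -0.11 tcp offs X,Y from lug 0.0002 0.002 z 0.0912 F [-2.8 -5.   6.5] FY -5.6 T [-1.26  0.44 -0.07] t 17.65 w 0.0076
```

Emit:
move_arm([
  {"delta_pos": [-0.0019,0,0],"turn": [0,1.8,0]},
  {"delta_pos": [-0.0019,0,0],"turn": [0,1.8,0]},
  {"delta_pos": [-0.0019,0,0],"turn": [0,1.8,0]},
  {"delta_pos": [-0.0019,0,0],"turn": [0,1.8,0]},
  {"delta_pos": [-0.0019,0,0],"turn": [0,1.8,0]},
])

```text
time: 18.15
ee_pos: [0.4636, 0.212, 0.091]
orientation: [0.808, 0.586, 0.055, -0.038]
ft_force: [1.4, 4.6, 4.2]
gripper_width: 0.0081
```

```bash
python3 - <<'E'
from h import *
lean(r.read_state())
E
```

```text
lean -7.65 leanx -0.15 tcp offs X,Y from lug 0.0003 -0.0065 z 0.091 F [1.4 4.6 4.2] FY 4.8 T [ 0.41  0.03 -0.12] t 18.15 w 0.0081
```

Emit:
move_arm([
  {"delta_pos": [-0.0019,0,0],"turn": [0,1.8,0]},
  {"delta_pos": [-0.0019,0,0],"turn": [0,1.5,0]},
  {"delta_pos": [0,0,0],"turn": [0,0,0]},
  {"delta_pos": [0,0,0],"turn": [0,0,0]},
])

```text
time: 18.55
ee_pos: [0.4625, 0.2087, 0.0905]
orientation: [0.806, 0.584, 0.078, -0.055]
ft_force: [-0.5, 3.0, 4.2]
gripper_width: 0.0077
```

```bash
python3 - <<'E'
from h import *
lean(r.read_state())
E
```

```text
lean -10.91 leanx -0.15 tcp offs X,Y from lug 0.0003 -0.01 z 0.0905 F [-0.5  3.   4.2] FY 2.7 T [ 0.7  -0.14 -0.12] t 18.55 w 0.0077
```

Emit:
move_arm([
  {"delta_pos": [-0.0015,0,0],"turn": [0,0.6,0]},
  {"delta_pos": [0,0,0],"turn": [0,0,0]},
])

```text
time: 18.75
ee_pos: [0.4623, 0.2077, 0.0904]
orientation: [0.806, 0.584, 0.083, -0.058]
ft_force: [2.0, 10.5, 3.2]
gripper_width: 0.0077
```

```bash
python3 - <<'E'
from h import *
lean(r.read_state());im=r.grab_frame('wrist'); save('w17',cv2.resize(im[120:400,150:490],(0,0),fx=2,fy=2))
E
```

```text
lean -11.59 leanx -0.18 tcp offs X,Y from lug 0.0004 -0.011 z 0.0904 F [ 2.  10.5  3.2] FY 10.6 T [ 1.81 -0.35  0.03] t 18.75 w 0.0077
```

View pics/w17.png

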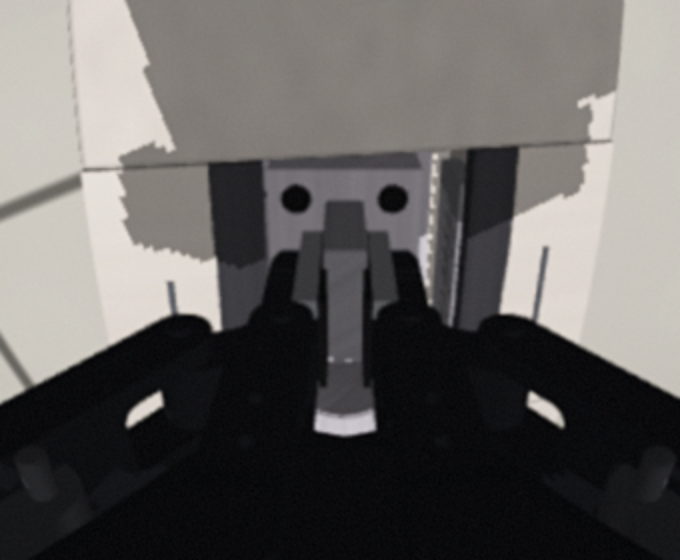

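Emit:
move_arm([
  {"delta_pos": [0.0017,0,0],"turn": [0,-1.95,0]},
  {"delta_pos": [0.0017,0,0],"turn": [0,-1.95,0]},
  {"delta_pos": [0.0017,0,0],"turn": [0,-1.95,0]},
  {"delta_pos": [0.0017,0,0],"turn": [0,-1.95,0]},
  {"delta_pos": [0.0017,0,0],"turn": [0,-1.95,0]},
])

```text
time: 19.3
ee_pos: [0.4647, 0.2154, 0.0913]
orientation: [0.81, 0.587, 0.013, -0.007]
ft_force: [1.4, 2.3, 3.0]
gripper_width: 0.008
```

Emit:
move_arm([
  {"delta_pos": [0.0017,0,0],"turn": [0,-1.95,0]},
  {"delta_pos": [0,0,0],"turn": [0,0,0]},
])

```text
time: 19.5
ee_pos: [0.4653, 0.2171, 0.0913]
orientation: [0.809, 0.587, -0.001, 0.003]
ft_force: [0.8, 0.7, 8.4]
gripper_width: 0.0079
```

```bash
python3 - <<'E'
from h import *
lean(r.read_state())
E
```

```text
lean 0.27 leanx -0.16 tcp offs X,Y from lug 0.0003 -0.0011 z 0.0913 F [0.8 0.7 8.4] FY 0.9 T [ 0.08 -0.06 -0.01] t 19.5 w 0.0079
```

Emit:
move_arm([
  {"delta_pos": [0,0,-0.003],"turn": [0,0,0]},
  {"delta_pos": [0,0,-0.003],"turn": [0,0,0]},
  {"delta_pos": [0,0,-0.002],"turn": [0,0,0]},
  {"delta_pos": [0,0,0],"turn": [0,0,0]},
])

```text
time: 19.9
ee_pos: [0.4646, 0.2163, 0.0988]
orientation: [0.81, 0.587, -0.002, 0.002]
ft_force: [-0.5, -0.5, -2.9]
gripper_width: 0.0078
```

```bash
python3 - <<'E'
from h import *
lean(r.read_state())
E
```

```text
lean 0.3 leanx -0.08 tcp offs X,Y from lug -0.0 -0.0022 z 0.0988 F [-0.5 -0.5 -2.9] FY -0.7 T [ 0.06 -0.01  0.03] t 19.9 w 0.0078
```

Emit:
move_arm([
  {"delta_pos": [0,0,-0.007],"turn": [0,0,0]},
  {"delta_pos": [0,0,-0.009],"turn": [0,0,0]},
  {"delta_pos": [0,0,-0.009],"turn": [0,0,0]},
  {"delta_pos": [0,0,-0.009],"turn": [0,0,0]},
  {"delta_pos": [0,0,-0.009],"turn": [0,0,0]},
])

```text
time: 20.4
ee_pos: [0.4647, 0.2167, 0.1426]
orientation: [0.81, 0.587, -0.002, 0.002]
ft_force: [-0.4, -1.0, -3.1]
gripper_width: 0.0077
```

Emit:
move_arm([
  {"delta_pos": [0,0,-0.01],"turn": [0,0,0]},
  {"delta_pos": [0,0,-0.01],"turn": [0,0,0]},
  {"delta_pos": [0,0,-0.009],"turn": [0,0,0]},
  {"delta_pos": [0,0,-0.005],"turn": [0,0,0]},
  {"delta_pos": [0,0,0],"turn": [0,0,0]},
])

```text
time: 20.9
ee_pos: [0.4649, 0.2169, 0.1763]
orientation: [0.81, 0.587, -0.001, 0.002]
ft_force: [0.8, 0.2, -3.4]
gripper_width: 0.0078
```

Emit:
move_arm([
  {"delta_pos": [0,0,0],"turn": [0,0,0]},
  {"delta_pos": [0,0,0],"turn": [0,0,0]},
  {"delta_pos": [0,0,0],"turn": [0,0,0]},
])

```text
time: 21.2
ee_pos: [0.4645, 0.2168, 0.1752]
orientation: [0.81, 0.587, -0.002, 0.002]
ft_force: [0.2, 0.8, -4.1]
gripper_width: 0.0077
```

```bash
python3 - <<'E'
from h import *
lean(r.read_state()); im=r.grab_frame('wrist'); save('w20',im)
b=r.grab_frame('scene'); save('t20',cv2.resize(b[120:290,310:460],(0,0),fx=3.5,fy=3.5,interpolation=cv2.INTER_CUBIC))
b=r.grab_frame('side'); save('d20',cv2.resize(b[110:390,200:430],(0,0),fx=2.1,fy=2.1,interpolation=cv2.INTER_CUBIC))
E
```

```text
lean 0.33 leanx -0.05 tcp offs X,Y from lug -0.0002 -0.0017 z 0.1752 F [ 0.2  0.8 -4.1] FY 0.8 T [0.01 0.05 0.  ] t 21.2 w 0.0077
```

View pics/t20.png

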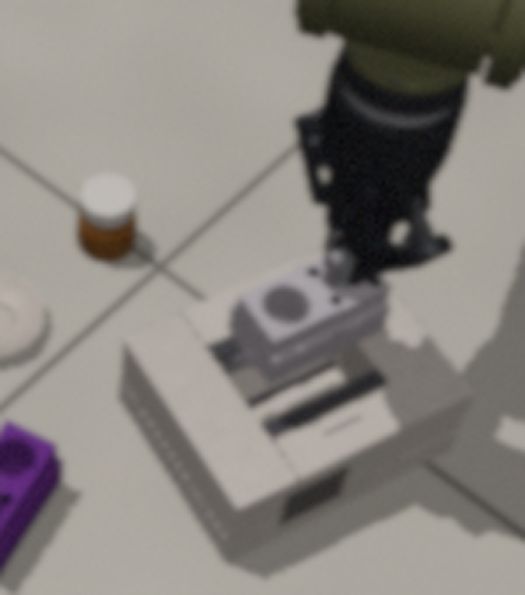

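View pics/d20.png

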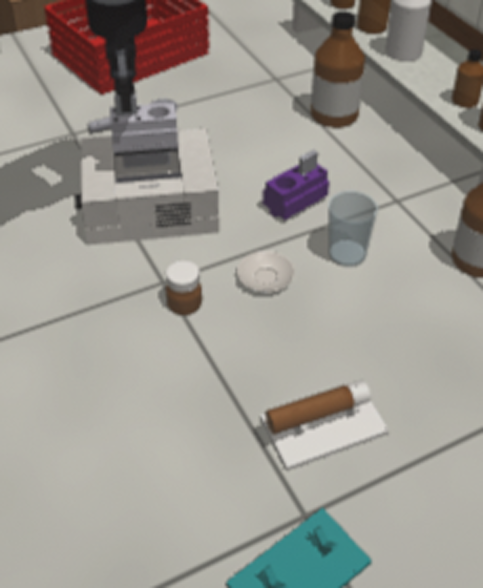

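View pics/w20.png

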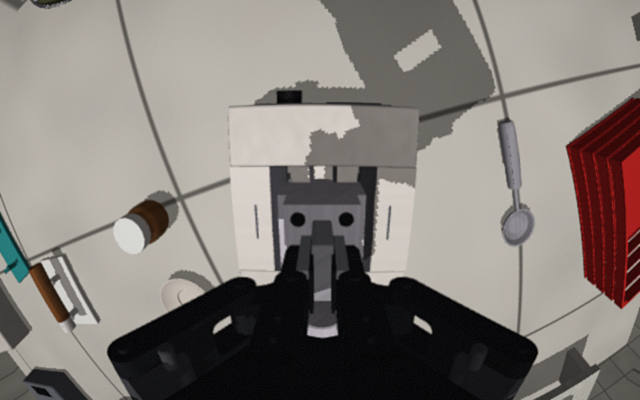

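```bash
python3 - <<'E'
from h import *
st=r.read_state(); print(st['qd'].round(3)); lean(st); print(r.finish_job())
E
```

```text
[-0.001 -0.002  0.001  0.001 -0.001  0.001]
lean 0.32 leanx -0.06 tcp offs X,Y from lug -0.0002 -0.0016 z 0.1754 F [ 0.9  0.1 -2.5] FY 0.4 T [-0.05  0.02 -0.03] t 21.35 w 0.008
the job is handed in; nothing more can be done
None
```

I handed the job in at 21.4 s of the 59 s; no verdict is reported. The vial is lying released in the white cradle. The block has been rocked free and is held above its well.

- **Vial:** the picture taken just after release showed it lying along the cradle, about 1 cm off centre lengthwise. It was still in the cradle in the last side picture.
- **Rocking:** I leaned the block 10.9° towards +y, then 11.6° towards -y. I never read the clips directly. The evidence that both gave way is that the block then came up with only about 3 N of pull, well past the 2.5 mm where it would jam.
- **Block at the end:** the arm was at rest and the gripper 0.3° off upright. I estimate the foot about 114 mm above the heater's underside (32 mm over its top) and about 2 mm off the well's middle. Force on the wrist was about 3–4 N, roughly the block's weight.
- **Bystanders:** the jar, dish, beaker and spoon look unmoved in the last pictures.

**What did not go as planned:**
- **Wrist joint limit:** my first tries at tilting the tool to 60° and then 45° for the vial brought joint 6 to -2.555. That is 0.005 rad past its stated limit of -2.55, and I can't tell whether it counts as passing the range. I backed off and took the vial at 30° instead.
- **Gripper width:** it read about 1 to 2 mm low on both the vial and the lug, while both grips held.

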